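Change over the warming block and hold the long tube leaning for its check

TASK

Change over the tubes in the warming block: first take the waiting tube out of the single-tube stand, seat it fully home in the free well of the block and let go of it. Then draw the long tube (the tallest, thickest-capped one) out of the block and, for its clot check, lean it over to about 45 degrees from upright, cap end up, with its middle about 20 cm above the bench; finish while still holding it there, still and in the gripper alone. Leave the other short tube in its well.

Things in the scene. Friction and masses are not known exactly. Their poses are not given: they have to be found in the camera images.
- waiting_tube_centre (a point): The waiting tube: capped blood tube 96 mm long, glass 13 mm across, its cap (the upper 35 mm) 16 mm across. Stands upright in the single-tube stand, its bottom 12 mm above the bench, 36 mm deep in the bore. The point is on its axis half-way up (48 mm from either end); z points along the tube to the cap. About 14 g, rigid.
- long_tube_centre (a point): The long tube: capped blood tube 113 mm long, glass 13 mm across, its cap (the upper 36 mm) 20 mm across, so taller and thicker-capped than the others. Stands upright in the right-hand end well (-y end) or the middle well of the block, bottom 24 mm above the bench, 46 mm deep in the well, 67 mm standing proud. The point is on its axis half-way up (56.5 mm from either end); z points along the tube to the cap. About 21 g, rigid.
- short_tube_centre (a point): The other short tube, same form as the waiting tube (96 mm long, 16 mm cap), standing in the remaining one of the middle and right-hand wells of the block; to be left there. The point is on its axis half-way up.
- free_well (a point): Centre of the mouth of the empty well, at the block's left-hand (+y) end; z up, 70 mm above the bench. Round well 17 mm across with a 2.5 mm chamfer, 46 mm deep (floor 24 mm above the bench), so a seated 96 mm tube stands 50 mm proud, centre 72 mm above the bench. The point's axes are the block's: the three wells lie in a row along y, 60 mm apart, so the others are at 60 and 120 mm towards -y.
- block: The warming block, fixed to the bench: white housing 130 mm (x) by 230 mm (y), 55 to 60 mm high, with an aluminium insert 80 by 200 mm whose top is 70 mm above the bench and which holds the three wells. Origin under the centre of the housing at bench height; the row of wells runs along y, 12 mm to +x of the origin; control panel on the -x side.
- stand: The single-tube stand, fixed to the bench: grey foot 70 by 70 by 12 mm with a square pillar 40 by 40 mm up to 48 mm above the bench, bored 17 mm wide. Origin under its centre at bench height.
There are look-alikes about, which are no part of the job. Several things have the shape of the stand; the one meant has the colours described above.

How it is judged:
By the outcome, as a careful person would: the job done as asked, in the order asked, and still so for the second after the job is handed in, while the arm keeps its last pose, push and grip.
It also fails if it takes over 53 s, if anything falls off the work surface, if the arm or the gripper's body presses on something with over 40 N, if the wrist force passes 120 N, or if a joint passes its speed limit or range.

ROBOT

A 7-joint arm with a two-finger parallel gripper is mounted at the origin on the work surface; the furniture and walls round the work are solid. World frame = base frame: x ahead of the robot, y to its left, z up, the work surface at z = 0. Lengths are in mm, angles in rad, forces in N, time in s.
With the tool pointing down it reaches from about 350 to 900 mm from the base axis. Payload 7.2 kg.
Tool frame: the origin (TCP) lies midway between the tips of the shut fingers; the grasp point (between the pads) lies env.pinch_z behind it (env.pinch_z is the distance from the TCP to the grasp point, in mm); z points along the fingers, y is the direction in which the jaws open and shut (so a half turn about z gives the same grasp; the last joint's range is limited). The gripper opens to 88 mm and grips with 3 to 60 N. Pads are 20 mm wide; open, the fingers measure 115 mm over their backs; the gripper's body (75 mm by 178 mm) begins 61 mm behind the grasp point.
Start: joints at [1.257, 0.411, -0.013, 1.596, 0.006, 1.134, -0.082], TCP at [152.071, -606.222, 193.353] pointing down, gripper open.
Joint ranges: [-2.95, 2.95], [-0.29, 1.99], [-1.47, 1.44], [0.14, 2.54], [-1.03, 4.17], [0.13, 1.85], [-2.86, 2.86]. Speed limits (rad/s): [2.39, 2.39, 3.01, 3.01, 3.14, 3.14, 3.14].

INTERFACE

Orientations are given as a unit quaternion [w, x, y, z].
In Python, from rig import env, cams, finder gives the robot as it stands.
- The arm moves only by the tool carry_out, never from a script. Its argument "motion" is a list of rows, each an object with "linear": the shift along the world's x, y, z in cm, a list of three; "spin": the turn about the world's z in rad; "grip": the opening, from -1 (shut) to 1 (fully open). A call has 1 to 5 rows; each row shifts and turns the commanded pose from where the row before left it; what a row does not reach is not made up. A row lasts 1/8 s, in which the tool goes at most 62.5 mm and 10.7 degrees, less where a joint would pass 70% of its speed; a pose out of reach is approached as far as the arm can. A call with a gripper value outside its range is refused whole. The fingers move at their own pace and stop on an object; the grip force is fixed at half the most. Time passes only in rows, so rows that do not move let the fingers close. It gives the time, the measured TCP pose, the force and the opening at its end, in the units of the state.
- env.state(): the state, without advancing time (a new reading comes with each control period).
- cams.snapshot(name): name is "side" or "top" or "wrist"; returns the picture (400x640x3 uint8, red, green, blue); there is no depth.
- cams.camera_params(name): a dict with "fx", "fy", "cx", "cy" (pixels), "xyz" and "rotation" of the camera in the world. Camera axes: x right, y down, z forward; pixel columns grow to the right and rows downward; lengths in mm; the calibration is good to about 2 mm. A picture is of the moment at which its call begins: read the wrist's pose just before it. camera_params takes no time and is no camera call; for the wrist camera it gives the pose at the moment of the call.
- env.close_job(): hands the job in, once; it reports no verdict.
Trained networks look in the newest picture that a camera, given by its name, has taken for a name from the list of things; names that differ only in an ending like _2 or _b are one class to them, and where a whole thing is asked for, a point or a joint stands for the part that bears it (a point fixed in the world has none). Each returns a list of dicts, best first, with "conf" (0 to 1); they miss things now and then, are a little off and sometimes report something else, mostly with a low value. They report only what shows in the picture. A call takes as long as a camera call. They do not tell look-alikes from the thing itself.
- finder.boxes_of(camera, thing): "rect" ([left, top, right, bottom] in pixels, round what is visible of it).
The state is a dict: "clock": time; "joints": joint angles; "joint_velocities": joint speeds; "joint_efforts": joint torques, N m; "ee_pos": TCP position; "orientation": TCP orientation; "force": force on the tool from outside, world axes, zero at the start; "wrist_torque": the same for the moment, N m; "opening": finger opening in mm.
Only numpy, scipy, OpenCV 4.12 (cv2) and the standard library are available. Lean on these libraries where they do the work, as an engineer would, in place of code of your own. Each camera call takes 0.05 s, during which the arm holds its last target. There are 200 camera calls.

## Working session

There is one attempt and no reset: what is moved stays moved. The work goes in short steps, Python scripts to look and compute and a tool call to move; the robot and the scene stay as the last step left them, time stands still between calls to the robot, and variables do not carry over. Pictures are saved under pics/ and viewed, about 8 in all and at most 12, crops included, and the job is handed in when it is done.

Besides the shell and the picture viewer there is one more tool, called after "Call:" by a JSON object that holds its "method" and its "body", one argument or row to a line. carry_out: Moves the arm, as the interface text tells. Its arguments: {"type":"object","properties":{"motion":{"type":"array"}},"required":["motion"]}

```bash
ls; mkdir -p pics
cat > h.py <<'E'
import numpy as np, cv2
from rig import env,cams,finder
def P(n):
    p=cams.camera_params(n); p['R']=np.array(p['rotation']).reshape(3,3); p['t']=np.array(p['xyz']); return p
def ray(n,u,v,z,p=None):
    p=p or P(n); d=p['R']@np.array([(u-p['cx'])/p['fx'],(v-p['cy'])/p['fy'],1.]); return p['t']+d*(z-p['t'][2])/d[2]
def proj(n,X,p=None):
    p=p or P(n); c=p['R'].T@(np.array(X,float)-p['t']); return np.array([p['fx']*c[0]/c[2]+p['cx'],p['fy']*c[1]/c[2]+p['cy']])
def save(f,im): cv2.imwrite('pics/'+f,im[:,:,::-1])
E
python3 - <<'E'
from h import *
print(env.pinch_z, env.state())
for n in('side','top','wrist'):
    p=P(n); print(n,p['fx'],p['cx'],p['cy'],p['t'].round(),p['R'].round(3).tolist())
    save(n+'0.png',cams.snapshot(n))
    for th in ('waiting_tube_centre','long_tube_centre','free_well','block','stand'):
        print(th,[(np.round(b['rect']).tolist(),round(b['conf'],2)) for b in finder.boxes_of(n,th)])
E
```

```text
pics
18.700000000000003 {'clock': 0.0, 'joints': array([ 1.25683613,  0.41190747, -0.01270873,  1.59707194,  0.00558086,
        1.13431234, -0.08219482]), 'joint_velocities': array([ 0.00095904,  0.0008302 ,  0.00021404, -0.00043917, -0.00128512,
        0.00130408,  0.00036119]), 'joint_efforts': array([-1.86176476e-04, -5.87956274e+01,  6.41716998e-01, -2.91083765e+01,
       -5.38245589e-02,  1.83354499e-02,  1.13953120e-04]), 'ee_pos': array([ 151.87592877, -605.66902749,  192.49301235]), 'orientation': array([-8.17763094e-04,  9.92458238e-01,  1.22580400e-01, -1.52611961e-04]), 'force': array([ 0.08249004, -0.64179571,  0.9541159 ]), 'wrist_torque': array([0.015513  , 0.00546631, 0.05642152]), 'opening': 88.0583441593169}Traceback (most recent call last):
  File "<stdin>", line 4, in <module>
  File "h.py", line 4, in P
    p=cams.camera_params(n); p['R']=np.array(p['rotation']).reshape(3,3); p['t']=np.array(p['xyz']); return p
                                    ~~~~~~~~~~~~~~~~~~~~~~~~~~~~~~~^^^^^
ValueError: cannot reshape array of size 4 into shape (3,3)
```

```bash
sed -i "s/np.array(p\['rotation'\]).reshape(3,3)/Rotation.from_quat(np.roll(p['rotation'],-1)).as_matrix()/; 1a from scipy.spatial.transform import Rotation" h.py
python3 - <<'E'
from h import *
for n in('side','top','wrist'):
    p=P(n); print(n,p['fx'],p['cx'],p['cy'],p['t'].round(),p['R'].round(3).tolist())
    save(n+'0.png',cams.snapshot(n))
    for th in ('waiting_tube_centre','long_tube_centre','free_well','block','stand'):
        print(th,[(np.round(b['rect']).tolist(),round(b['conf'],2)) for b in finder.boxes_of(n,th)])
E
```

```text
side 392.43214348364955 315.4921013503531 197.38474531397438 [ 418. -705.  412.] [[0.999, -0.021, 0.029], [-0.035, -0.398, 0.917], [-0.007, -0.917, -0.398]]
waiting_tube_centre [([343.0, 164.0, 351.0, 190.0], 0.65)]
long_tube_centre [([372.0, 224.0, 383.0, 268.0], 0.61), ([361.0, 216.0, 377.0, 248.0], 0.38)]
free_well [([312.0, 219.0, 421.0, 324.0], 0.97)]
block [([313.0, 218.0, 423.0, 327.0], 0.93)]
stand [([332.0, 183.0, 366.0, 213.0], 0.95), ([331.0, 166.0, 358.0, 187.0], 0.68), ([230.0, 169.0, 262.0, 194.0], 0.66)]
top 380.68905027284933 320.48442075467807 199.35446985579972 [304.  89. 918.] [[-0.03, -0.987, 0.16], [-1.0, 0.03, -0.001], [-0.004, -0.16, -0.987]]
waiting_tube_centre [([274.0, 154.0, 282.0, 168.0], 0.54)]
long_tube_centre [([435.0, 145.0, 453.0, 163.0], 0.55)]
free_well [([359.0, 135.0, 462.0, 206.0], 0.9)]
block [([357.0, 135.0, 464.0, 206.0], 0.85)]
stand [([199.0, 154.0, 234.0, 183.0], 0.67), ([206.0, 267.0, 246.0, 307.0], 0.6), ([266.0, 153.0, 298.0, 189.0], 0.56)]
wrist 313.660761457427 325.2662005407757 198.20882986349645 [ 230. -587.  385.] [[0.244, -0.928, -0.281], [-0.97, -0.233, -0.07], [-0.0, 0.29, -0.957]]
waiting_tube_centre []
long_tube_centre []
free_well []
block []
stand []
```

View pics/top0.png

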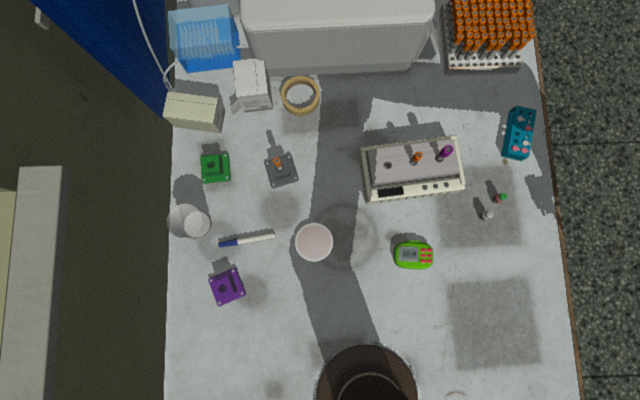

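View pics/side0.png

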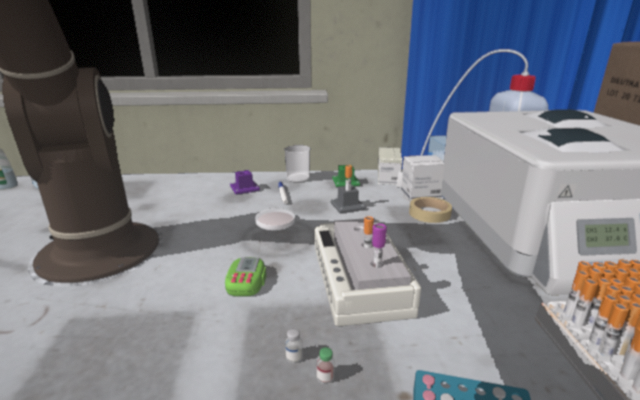

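Run:
```python
from h import *
im=cv2.imread('pics/top0.png')
a=cv2.resize(im[125:215,255:355],None,fx=6,fy=6,interpolation=cv2.INTER_CUBIC)[:, :0]
b=cv2.resize(im[125:215,350:475],None,fx=6,fy=6,interpolation=cv2.INTER_CUBIC)
c=cv2.resize(im[145:195,258:303],None,fx=6,fy=6,interpolation=cv2.INTER_CUBIC)
out=np.zeros((540+300,750,3),np.uint8); out[:540]=b; out[540:,:270]=c
s=cv2.imread('pics/side0.png'); d=cv2.resize(s[155:215,325:375],None,fx=5,fy=5,interpolation=cv2.INTER_CUBIC); out[540:,300:550]=d
out=cv2.resize(out,None,fx=.7,fy=.7); cv2.imwrite('pics/c1.png',out); print(out.shape)
for t,(u,v,z) in dict(wait=(277,160,108),longt=(446,152,137),well=(388,166,70),short=(418,156,120)).items(): print(t,ray('top',u,v,z).round(1))
```

```text
(588, 525, 3)
wait [525.3 181.3 108. ]
longt [ 523.8 -179.9  137. ]
well [513.7 -68.   70. ]
short [ 521.5 -124.7  120. ]
```

View pics/c1.png

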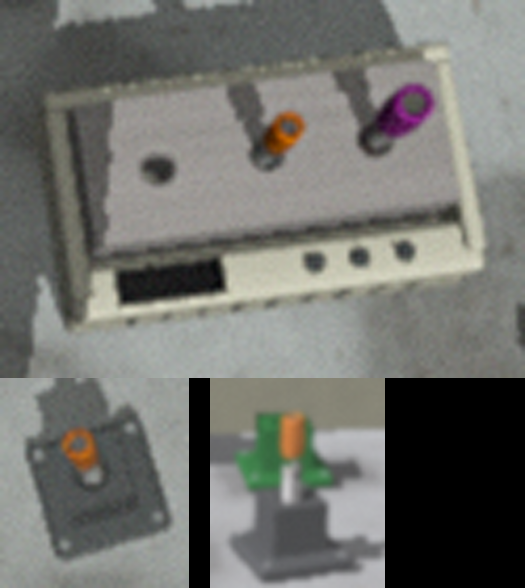

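Call:
{"method": "carry_out", "body": {
  "motion": [
    {"linear":[2.3,4.9,1],"spin":0.09,"grip":1},
    {"linear":[2.3,4.9,1],"spin":0.09,"grip":1},
    {"linear":[2.3,4.9,1],"spin":0.09,"grip":1},
    {"linear":[2.3,4.9,1],"spin":0.09,"grip":1},
    {"linear":[2.3,4.9,0],"spin":0.09,"grip":1}
  ]
}}

```text
clock: 1.52
ee_pos: [268.0, -360.0, 234.3]
orientation: [0.001, 0.94, 0.342, 0.0]
force: [1.0, -0.4, 0.6]
opening: 88.1
```

Call:
{"method": "carry_out", "body": {
  "motion": [
    {"linear":[2.3,4.9,0],"spin":0.09,"grip":1},
    {"linear":[2.3,4.9,0],"spin":0.09,"grip":1},
    {"linear":[2.3,4.9,0],"spin":0.09,"grip":1},
    {"linear":[2.3,4.9,0],"spin":0.09,"grip":1},
    {"linear":[2.3,4.9,0],"spin":0.09,"grip":1}
  ]
}}

```text
clock: 2.15
ee_pos: [382.7, -114.7, 233.8]
orientation: [0.001, 0.84, 0.543, 0.0]
force: [0.1, -0.4, -0.2]
opening: 87.8
```

Run:
```python
from h import *
s=env.state(); print(s['clock'],s['joints'].round(2),s['ee_pos'].round(1),s['orientation'].round(3),s['force'].round(1))
```

```text
2.15 [ 0.72  0.01 -0.55  2.01  0.    1.12 -0.25] [ 382.7 -114.7  233.8] [0.001 0.84  0.543 0.   ] [ 0.1 -0.4 -0.2]
```

Call:
{"method": "carry_out", "body": {
  "motion": [
    {"linear":[2.9,5.3,0],"spin":0.11,"grip":1},
    {"linear":[2.9,5.3,0],"spin":0.11,"grip":1},
    {"linear":[2.9,5.3,0],"spin":0.11,"grip":1},
    {"linear":[2.9,5.3,0],"spin":0.11,"grip":1},
    {"linear":[2.6,5.3,0],"spin":0.12,"grip":1}
  ]
}}

```text
clock: 2.78
ee_pos: [525.2, 150.3, 233.5]
orientation: [0.0, 0.657, 0.754, 0.0]
force: [0.9, -0.1, -0.1]
opening: 88.0
```

Call:
{"method": "carry_out", "body": {
  "motion": [
    {"linear":[0,3.0,-3],"spin":0,"grip":1},
    {"linear":[0,0,0],"spin":0,"grip":1}
  ]
}}

```text
clock: 3.02
ee_pos: [522.3, 181.1, 201.4]
orientation: [-0.002, 0.656, 0.755, -0.001]
force: [-0.3, -0.8, 0.0]
opening: 88.0
```

Run:
```python
from h import *
s=env.state(); print(s['clock'],s['joints'].round(2),s['ee_pos'].round(1),s['orientation'].round(3),s['force'].round(1))
p=P('wrist'); save('w1.png',cams.snapshot('wrist')); print(p['t'],p['R'].tolist())
print([(np.round(b['rect']).tolist(),round(b['conf'],2)) for b in finder.boxes_of('wrist','waiting_tube_centre')])
for z in(108,73,48): print(z,proj('wrist',[525,182,z],p))
```

```text
3.025 [ 0.19  0.39 -0.8   1.72  0.3   1.16 -0.55] [522.3 181.1 201.4] [-0.002  0.656  0.755 -0.001] [-0.3 -0.8  0. ]
[512.47602842 259.53416869 393.59706824] [[0.9902119045553301, 0.13468112448422837, 0.03662483835554023], [0.1395190923848859, -0.947914195223599, -0.2863443754532195], [-0.003847978300787362, 0.28865147358234716, -0.9574265088568086]]
[([324.0, 166.0, 339.0, 195.0], 0.7)]
108 [328.10818848 190.52295165]
73 [327.9474182  181.69034862]
48 [327.8512414  176.40646468]
```

View pics/w1.png

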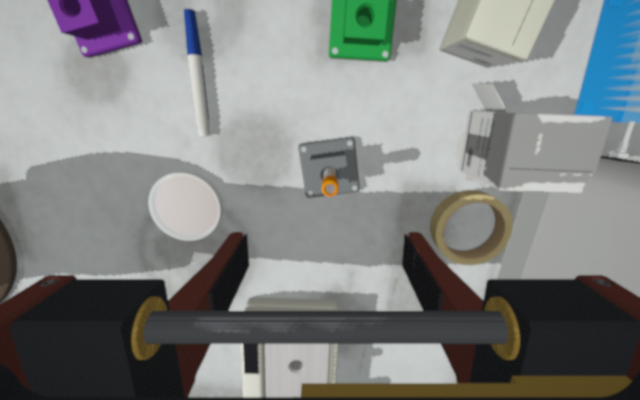

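```bash
cat >> h.py <<'E'
def orange(im,lo=(2,130,90),hi=(16,255,255),box=None):
    m=cv2.inRange(cv2.cvtColor(im,cv2.COLOR_RGB2HSV),lo,hi)
    n,_,st,c=cv2.connectedComponentsWithStats(m)
    return [(st[i].tolist(),c[i].round(1).tolist()) for i in range(1,n) if st[i][4]>30]
E
python3 - <<'E'
from h import *
im=cv2.imread('pics/w1.png')[:,:,::-1].copy()
print(orange(im))
for t,(u,v,z) in dict(wait=(331,187,108),well=(295,366,70),pillar=(329,175,48)).items(): print(t,ray('wrist',u,v,z).round(1))
p=P('wrist'); print(proj('wrist',env.state()['ee_pos']))
E
```

```text
[]
wait [529.4 182.3 108. ]
well [518.9 -71.   70. ]
pillar [528.4 180.4  48. ]
[324.55070914 228.93722355]
```

Call:
{"method": "carry_out", "body": {
  "motion": [
    {"linear":[0.6,0.1,-4],"spin":0,"grip":1},
    {"linear":[0,0,-4],"spin":0,"grip":1},
    {"linear":[0,0,-2.5],"spin":0,"grip":1},
    {"linear":[0,0,-1],"spin":0,"grip":1},
    {"linear":[0,0,-1],"spin":0,"grip":1}
  ]
}}

```text
clock: 3.75
ee_pos: [531.2, 179.1, 79.2]
orientation: [0.001, 0.658, 0.753, 0.001]
force: [0.0, -0.2, 0.5]
opening: 87.5
```

Call:
{"method": "carry_out", "body": {
  "motion": [
    {"linear":[0,0,0],"spin":0,"grip":0.2},
    {"linear":[0,0,0],"spin":0,"grip":-0.5},
    {"linear":[0,0,0],"spin":0,"grip":-1},
    {"linear":[0,0,0],"spin":0,"grip":-1},
    {"linear":[0,0,0],"spin":0,"grip":-1}
  ]
}}

```text
clock: 4.38
ee_pos: [530.1, 179.8, 78.5]
orientation: [0.0, 0.658, 0.753, 0.0]
force: [0.0, -0.0, 0.1]
opening: 41.4
```

Run:
```python
from h import *
s=env.state(); print(s['clock'],s['joints'].round(2),s['ee_pos'].round(1),s['orientation'].round(3),s['force'].round(1),s['opening'])
```

```text
4.375 [ 0.13  0.53 -0.72  1.84  0.43  0.93 -0.66] [530.1 179.8  78.5] [0.    0.658 0.753 0.   ] [ 0.  -0.   0.1] 41.385411942119134
```

Call:
{"method": "carry_out", "body": {
  "motion": [
    {"linear":[0,0,0],"spin":0,"grip":-1},
    {"linear":[0,0,0],"spin":0,"grip":-1},
    {"linear":[0,0,0],"spin":0,"grip":-1},
    {"linear":[0,0,0],"spin":0,"grip":-1},
    {"linear":[0,0,0],"spin":0,"grip":-1}
  ]
}}

```text
clock: 5.0
ee_pos: [530.6, 180.1, 78.9]
orientation: [0.0, 0.658, 0.753, 0.001]
force: [-0.0, 0.9, 5.7]
opening: 0.2
```

Run:
```python
from h import *
s=env.state(); print(s['clock'],s['ee_pos'].round(1),s['orientation'].round(3),s['force'].round(1),s['opening'])
p=P('wrist'); im=cams.snapshot('wrist'); 
print(proj('wrist',s['ee_pos']+[0,0,env.pinch_z]))
save('w2.png',cv2.resize(im[150:310,220:440],None,fx=3,fy=3))
```

```text
5.0 [530.6 180.1  78.9] [0.    0.658 0.753 0.001] [-0.   0.9  5.7] 0.182899313587836
[324.57023892 240.75730453]
```

View pics/w2.png

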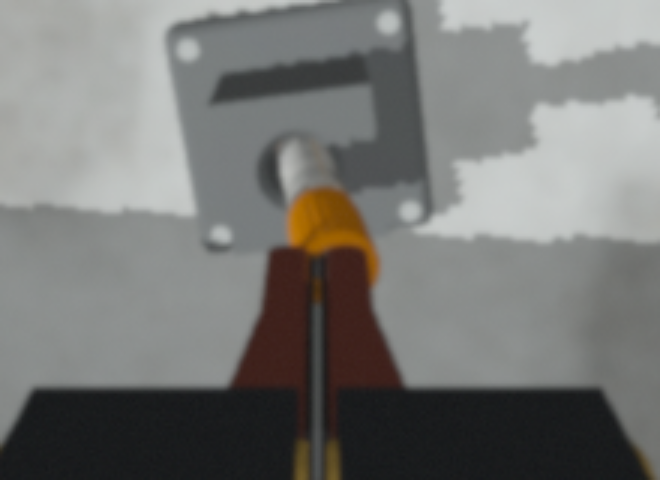

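Run:
```python
from h import *
p=P('wrist')
for c in [(295,168,48),(188,48,12),(389,22,12),(410,210,12),(221,236,12)]: print(ray('wrist',220+c[0]/3,150+c[1]/3,c[2],p).round(1))
print(p['t'], proj('wrist',[530.6,180.1,78.9]), proj('wrist',[530.6,170.1,78.9]), proj('wrist',[530.6,190.1,78.9]))
s=cams.snapshot('side'); t=cams.snapshot('top')
a=cv2.resize(s[150:220,310:390],None,fx=5,fy=5,interpolation=cv2.INTER_CUBIC); b=cv2.resize(t[135:205,250:330],None,fx=5,fy=5,interpolation=cv2.INTER_CUBIC)
save('st.png',np.hstack([a,b]))
```

```text
[525.1 185.1  48. ]
[491.8 204.2  12. ]
[546.2 218.9  12. ]
[561.1 164.9  12. ]
[507.  149.3  12. ]
[520.09750639 258.62587877 271.00806583] [324.63499164 228.89918309] [322.62313908 242.66787853] [326.70339046 214.74349685]
```

View pics/st.png

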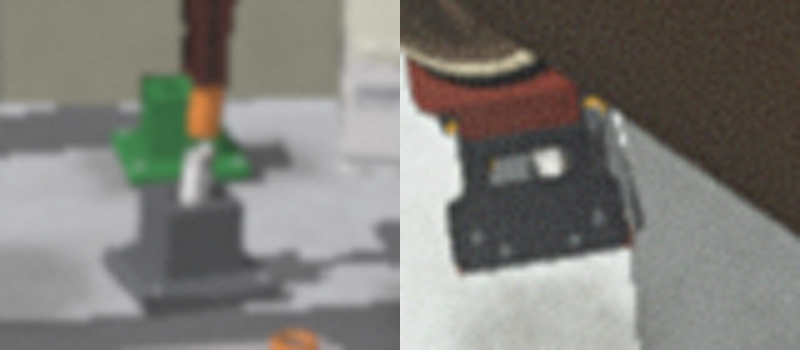

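Run:
```python
from h import *
for X in ([530.6,180.1,78.9],[530.6,180.1,108],[526,184.5,48],[526,184.5,73],[526,184.5,108]): print(X,proj('side',X).round(1),'crop',((proj('side',X)-[310,150])*5).round(), 'wrist',((proj('wrist',X)-[220,150])*3).round())
```

```text
[530.6, 180.1, 78.9] [350.3 177.1] crop [202. 135.] wrist [314. 237.]
[530.6, 180.1, 108] [350.7 165.6] crop [203.  78.] wrist [314. 295.]
[526, 184.5, 48] [347.9 188.3] crop [190. 192.] wrist [298. 171.]
[526, 184.5, 73] [348.2 178.8] crop [191. 144.] wrist [296. 206.]
[526, 184.5, 108] [348.6 165.1] crop [193.  75.] wrist [293. 271.]
```

Call:
{"method": "carry_out", "body": {
  "motion": [
    {"linear":[0,0,2],"spin":0,"grip":-1},
    {"linear":[0,0,3],"spin":0,"grip":-1},
    {"linear":[0,0,0],"spin":0,"grip":-1}
  ]
}}

```text
clock: 5.52
ee_pos: [531.4, 180.6, 131.2]
orientation: [0.001, 0.658, 0.753, 0.002]
force: [-0.4, 0.1, 0.0]
opening: 0.3
```

Run:
```python
from h import *
st=env.state(); e=st['ee_pos'];print(e,st['force'],st['opening'],st['joints'].round(3))
s=cams.snapshot('side'); t=cams.snapshot('wrist')
def mk(im,uv): cv2.drawMarker(im,tuple(int(round(x)) for x in uv),(0,255,0),cv2.MARKER_CROSS,3,1)
s=s.copy();t=t.copy()
mk(s,proj('side',e)); mk(t,proj('wrist',e))
a=cv2.resize(s[90:210,300:400],None,fx=4,fy=4,interpolation=cv2.INTER_CUBIC); b=cv2.resize(t[130:290,260:390],None,fx=3,fy=3,interpolation=cv2.INTER_CUBIC)
save('st2.png',np.hstack([a,b]))
```

```text
[531.38553815 180.57454855 131.18146653] [-0.44069467  0.07759075  0.03065834] 0.29349234475712865 [ 0.158  0.473 -0.76   1.79   0.377  1.025 -0.611]
```

View pics/st2.png

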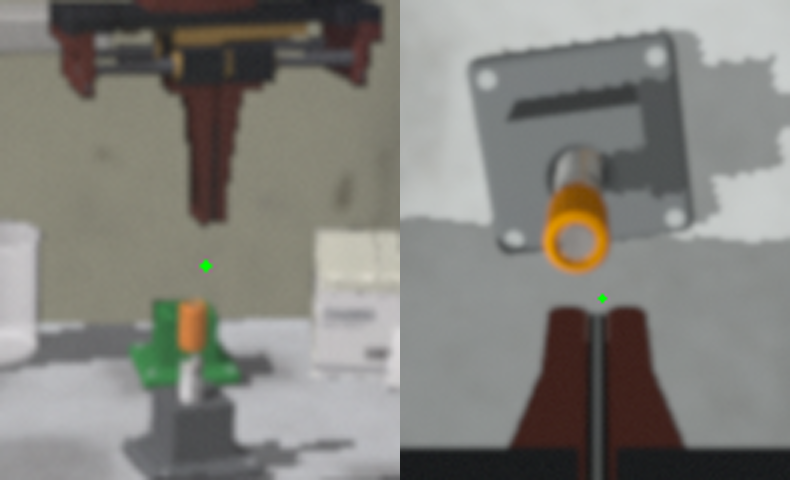

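Run:
```python
from h import *
e=env.state()['ee_pos']; print(e)
for h in (100,108): print(h,ray('wrist',318.7,210,h).round(1))
print(ray('wrist',318.7-.7,130+170/3,48))
for y in(-10,10):
  for dz in(20,24,28,32): print(y,dz,proj('wrist',e+[0,y,dz]).round(1), ((proj('side',e+[0,y,dz])-[300,90])*4).round())
```

```text
[530.11297286 179.50125587 128.71072767]
100 [525.3 182.2 100. ]
108 [525.1 184.9 108. ]
[523.13661098 186.17004393  48.        ]
-10 20 [322.3 256.7] [206. 242.]
-10 24 [322.2 259.8] [206. 235.]
-10 28 [322.2 263.1] [206. 228.]
-10 32 [322.1 266.5] [207. 222.]
10 20 [326.8 226.3] [202. 232.]
10 24 [326.8 228.9] [202. 226.]
10 28 [326.8 231.6] [202. 219.]
10 32 [326.9 234.5] [203. 212.]
```

Call:
{"method": "carry_out", "body": {
  "motion": [
    {"linear":[-0.5,0.54,0],"spin":0,"grip":0.2},
    {"linear":[0,0,0],"spin":0,"grip":0.2},
    {"linear":[0,0,0],"spin":0,"grip":0.2},
    {"linear":[0,0,-1],"spin":0,"grip":0.2},
    {"linear":[0,0,-2],"spin":0,"grip":0.2}
  ]
}}

```text
clock: 6.25
ee_pos: [525.5, 185.2, 97.6]
orientation: [0.0, 0.658, 0.753, 0.0]
force: [0.5, 0.1, 0.1]
opening: 46.7
```

Call:
{"method": "carry_out", "body": {
  "motion": [
    {"linear":[0,0,-2],"spin":0,"grip":0.2},
    {"linear":[0,0,-2],"spin":0,"grip":0.2},
    {"linear":[0,0,-1],"spin":0,"grip":0.2},
    {"linear":[0,0,0],"spin":0,"grip":0.2},
    {"linear":[0,0,0],"spin":0,"grip":-1}
  ]
}}

```text
clock: 6.88
ee_pos: [525.4, 185.5, 48.8]
orientation: [0.0, 0.658, 0.753, 0.0]
force: [0.5, -0.0, 0.3]
opening: 46.0
```

Call:
{"method": "carry_out", "body": {
  "motion": [
    {"linear":[0,0,0],"spin":0,"grip":-1},
    {"linear":[0,0,0],"spin":0,"grip":-1},
    {"linear":[0,0,0],"spin":0,"grip":-1},
    {"linear":[0,0,0],"spin":0,"grip":-1},
    {"linear":[0,0,0],"spin":0,"grip":-1}
  ]
}}

```text
clock: 7.5
ee_pos: [525.2, 185.2, 48.6]
orientation: [0.0, 0.658, 0.753, 0.0]
force: [0.5, -0.0, 1.9]
opening: 14.9
```

Run:
```python
from h import *
s=env.state(); print(s['clock'],s['ee_pos'].round(1),s['force'].round(1),s['opening'])
```

```text
7.5 [525.2 185.2  48.6] [ 0.5 -0.   1.9] 14.917329482727332
```

Call:
{"method": "carry_out", "body": {
  "motion": [
    {"linear":[0,0,1],"spin":0,"grip":-1},
    {"linear":[0,0,2],"spin":0,"grip":-1},
    {"linear":[0,0,3],"spin":0,"grip":-1},
    {"linear":[0,0,3],"spin":0,"grip":-1},
    {"linear":[-1,-3,0],"spin":0,"grip":-1}
  ]
}}

```text
clock: 8.12
ee_pos: [516.7, 158.2, 142.3]
orientation: [0.001, 0.657, 0.754, 0.003]
force: [0.3, -0.6, -1.3]
opening: 15.3
```

Call:
{"method": "carry_out", "body": {
  "motion": [
    {"linear":[-1,-5,0],"spin":0,"grip":-1},
    {"linear":[-1,-6,0],"spin":0,"grip":-1},
    {"linear":[-1,-6,0],"spin":0,"grip":-1},
    {"linear":[-1,-6,0],"spin":0,"grip":-1},
    {"linear":[-0.5,-2.5,0],"spin":0,"grip":-1}
  ]
}}

```text
clock: 8.75
ee_pos: [469.4, -103.7, 139.6]
orientation: [0.001, 0.659, 0.752, -0.0]
force: [1.0, 0.1, 0.2]
opening: 15.3
```

Call:
{"method": "carry_out", "body": {
  "motion": [
    {"linear":[0,0,0],"spin":0,"grip":-1},
    {"linear":[0,0,0],"spin":0,"grip":-1},
    {"linear":[0,0,0],"spin":0,"grip":-1}
  ]
}}

```text
clock: 9.12
ee_pos: [470.5, -98.2, 138.8]
orientation: [0.0, 0.657, 0.754, 0.0]
force: [0.3, 0.2, -0.4]
opening: 15.4
```

Run:
```python
from h import *
s=env.state(); e=s['ee_pos'];print(s['clock'],e,s['force'].round(1),s['opening'],s['joints'].round(2))
p=P('wrist'); im=cams.snapshot('wrist'); print(p['t'],p['R'].tolist()); save('w3full.png',im)
for X in([514.5,-66,70],[523,-127,120],[531,-187,137]): print(proj('wrist',X,p))
t=cams.snapshot('side'); print(proj('side',e),proj('side',[514.5,-66,70]))
b=cv2.resize(t[100:300,290:430],None,fx=2,fy=2)
out=np.zeros((400,640+280,3),np.uint8); out[:,:640]=im; out[:,640:]=b; save('w3.png',cv2.resize(out,None,fx=.87,fy=.87))
```

```text
9.125 [470.50973893 -98.24833301 138.78494276] [ 0.3  0.2 -0.4] 15.37644023391222 [ 0.73  0.32 -0.75  1.96  0.26  0.96 -0.01]
[459.96475508 -19.69967759 330.93466603] [[0.9904999570518184, 0.1314209111409948, 0.040476897055197414], [0.13751122916674768, -0.9481151567289431, -0.2866501551262486], [0.0007049350299906942, 0.2894929942083624, -0.957179873049408]]
[381.39763422 169.26749562]
[388.65232012 263.48907722]
[387.89961153 346.52538783]
[335.20288107 202.14086639] [357.07471092 228.46997773]
```

View pics/w3.png

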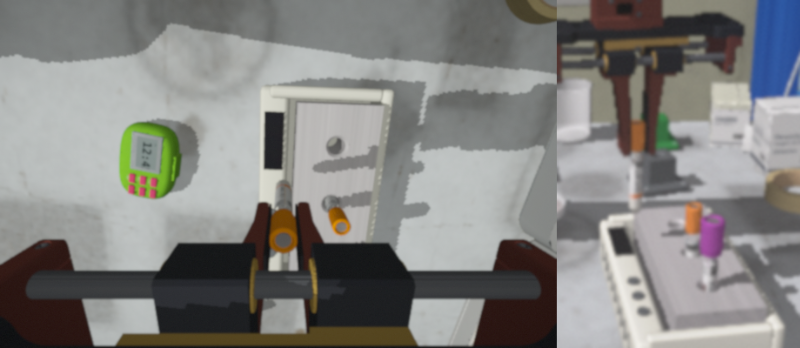

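Run:
```python
from h import *
im=cv2.imread('pics/w3full.png')
e=env.state()['ee_pos']; p=P('wrist'); print(e,p['t'])
g=cv2.cvtColor(im,cv2.COLOR_BGR2GRAY); sub=g[145:190,360:412]; print(np.median(sub))
m=(sub<np.median(sub)-25).astype(np.uint8); n,_,st,c=cv2.connectedComponentsWithStats(m)
for i in range(1,n):
    if st[i][4]>30: print(st[i],c[i]+[360,145])
print('well',ray('wrist',386,167,70,p))
print('top',ray('wrist',326.4,276,198,p),'bot',ray('wrist',325,212,102,p), proj('wrist',e+[0,0,60],p),proj('wrist',e+[0,0,-36],p))
cv2.imwrite('pics/w3c.png',np.hstack([cv2.resize(im[140:200,350:420],None,fx=5,fy=5,interpolation=cv2.INTER_CUBIC),cv2.resize(im[200:300,290:360],(350,300)[:1]*1+(300,),interpolation=cv2.INTER_CUBIC)]))
```

```text
[470.3643802  -98.56546974 138.52290145] [459.90539676 -20.01053178 330.67429328]
180.0
[ 15  12  21  23 374] [384.87165775 167.82085561]
[  1  34  51  11 350] [391.83428571 185.48285714]
well [517.73116985 -63.84444052  70.        ]
top [471.30989232 -98.13385803 198.        ] bot [470.7777179 -99.5481367 102.       ] [324.31327508 277.13201053] [324.64239112 210.96087437]
```

View pics/w3c.png

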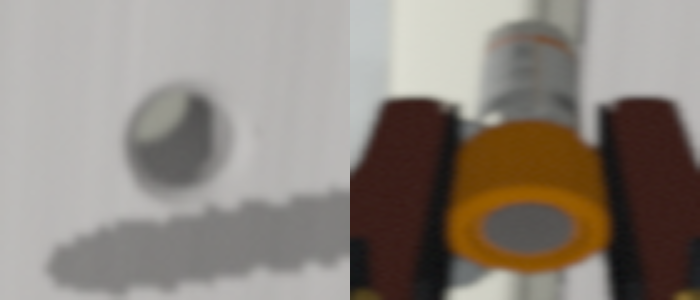

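Call:
{"method": "carry_out", "body": {
  "motion": [
    {"linear":[2.3,1.7,0],"spin":0,"grip":-1},
    {"linear":[2.35,1.66,0],"spin":0,"grip":-1},
    {"linear":[0,0,-1],"spin":0,"grip":-1},
    {"linear":[0,0,-1.2],"spin":0,"grip":-1},
    {"linear":[0,0,0],"spin":0,"grip":-1}
  ]
}}

```text
clock: 9.85
ee_pos: [514.9, -66.8, 114.9]
orientation: [-0.001, 0.658, 0.753, -0.001]
force: [0.3, -0.3, -0.3]
opening: 15.1
```

Call:
{"method": "carry_out", "body": {
  "motion": [
    {"linear":[0,0,-0.5],"spin":0,"grip":-1},
    {"linear":[0,0,-0.6],"spin":0,"grip":-1},
    {"linear":[0,0,-0.6],"spin":0,"grip":-1},
    {"linear":[0,0,0],"spin":0,"grip":-1}
  ]
}}

```text
clock: 10.35
ee_pos: [517.1, -65.9, 99.2]
orientation: [0.0, 0.658, 0.753, 0.001]
force: [2.7, 1.6, -1.4]
opening: 14.9
```

Run:
```python
from h import *
s=env.state(); e=s['ee_pos'];print(s['clock'],e,s['force'].round(1),s['wrist_torque'].round(2),s['opening'])
im=cams.snapshot('wrist'); t=cams.snapshot('side')
print(proj('wrist',e+[0,0,59.6]),proj('wrist',e+[0,0,-36]))
save('w4.png',np.hstack([cv2.resize(im[150:310,260:390],None,fx=3,fy=3),cv2.resize(t[160:280,300:400],None,fx=4,fy=4)]))
```

```text
10.35 [517.05119815 -65.85398802  99.15780094] [ 2.7  1.6 -1.4] [ 0.4  -0.87 -0.01] 14.92539892394596
[324.50479525 276.44486053] [324.67963387 210.89618834]
```

View pics/w4.png

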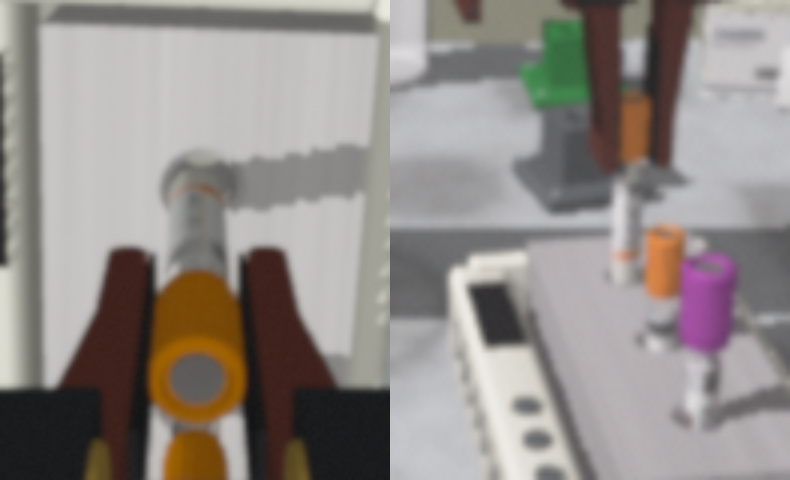

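Call:
{"method": "carry_out", "body": {
  "motion": [
    {"linear":[0.1,0.07,-0.3],"spin":0,"grip":-1},
    {"linear":[0,0,-0.5],"spin":0,"grip":-1},
    {"linear":[0,0,-0.6],"spin":0,"grip":-1},
    {"linear":[0,0,0],"spin":0,"grip":-1}
  ]
}}

```text
clock: 10.95
ee_pos: [517.2, -65.5, 84.7]
orientation: [-0.0, 0.658, 0.753, -0.0]
force: [0.8, 0.7, -1.0]
opening: 15.0
```

Run:
```python
from h import *
s=env.state(); e=s['ee_pos'];print(s['clock'],e,s['force'].round(1),s['wrist_torque'].round(2),s['opening'])
```

```text
10.95 [517.19318018 -65.46107106  84.71414163] [ 0.8  0.7 -1. ] [ 0.16 -0.4  -0.03] 14.991931935375604
```

Descending well; continue to the floor.

Call:
{"method": "carry_out", "body": {
  "motion": [
    {"linear":[0.05,0.03,-0.6],"spin":0,"grip":-1},
    {"linear":[0,0,-0.6],"spin":0,"grip":-1},
    {"linear":[0,0,-0.6],"spin":0,"grip":-1},
    {"linear":[0,0,-0.3],"spin":0,"grip":-1},
    {"linear":[0,0,0],"spin":0,"grip":-1}
  ]
}}

```text
clock: 11.58
ee_pos: [517.9, -65.2, 64.1]
orientation: [-0.0, 0.658, 0.753, -0.0]
force: [0.6, -0.4, 0.5]
opening: 14.9
```

Call:
{"method": "carry_out", "body": {
  "motion": [
    {"linear":[0,0,-0.2],"spin":0,"grip":-1},
    {"linear":[0,0,0],"spin":0,"grip":-1}
  ]
}}

```text
clock: 11.82
ee_pos: [518.1, -65.2, 62.4]
orientation: [0.0, 0.658, 0.753, 0.0]
force: [0.5, -0.1, 0.2]
opening: 14.9
```

Run:
```python
from h import *
s=env.state(); e=s['ee_pos'];print(s['clock'],e,s['force'].round(1),s['wrist_torque'].round(2),s['opening'])
```

```text
11.825 [518.06886233 -65.24991486  62.35849009] [ 0.5 -0.1  0.2] [-0.06 -0.04  0.02] 14.938288985778792
```

Call:
{"method": "carry_out", "body": {
  "motion": [
    {"linear":[0,0,-0.15],"spin":0,"grip":-1},
    {"linear":[0,0,-0.15],"spin":0,"grip":-1},
    {"linear":[0,0,0],"spin":0,"grip":-1}
  ]
}}

```text
clock: 12.2
ee_pos: [518.6, -65.2, 60.3]
orientation: [0.001, 0.658, 0.753, 0.0]
force: [-1.8, -0.3, 9.5]
opening: 14.9
```

Call:
{"method": "carry_out", "body": {
  "motion": [
    {"linear":[0,0,0],"spin":0,"grip":0.2},
    {"linear":[0,0,0],"spin":0,"grip":0.2},
    {"linear":[0,0,0],"spin":0,"grip":0.2},
    {"linear":[0,0,0],"spin":0,"grip":0.2},
    {"linear":[0,0,1],"spin":0,"grip":0.2}
  ]
}}

```text
clock: 12.82
ee_pos: [517.5, -65.2, 69.1]
orientation: [-0.001, 0.658, 0.753, -0.0]
force: [0.1, 0.0, 0.7]
opening: 52.6
```

Call:
{"method": "carry_out", "body": {
  "motion": [
    {"linear":[0,0,2],"spin":0,"grip":0.2},
    {"linear":[0,0,3],"spin":0,"grip":0.2},
    {"linear":[0,0,3],"spin":0,"grip":0.2},
    {"linear":[0,0,1],"spin":0,"grip":0.2},
    {"linear":[0,0,0],"spin":0,"grip":0.2}
  ]
}}

```text
clock: 13.45
ee_pos: [518.2, -65.4, 159.7]
orientation: [0.001, 0.658, 0.753, 0.0]
force: [0.3, 0.3, 0.7]
opening: 52.6
```

Run:
```python
from h import *
s=env.state(); e=s['ee_pos'];print(s['clock'],e,s['force'].round(1),s['opening'])
im=cams.snapshot('wrist'); t=cams.snapshot('side'); save('w5w.png',im); save('w5s.png',t)
for X in([518,-65,120],[525,-124,120],[532,-184,137],[532,-184,101]): print(proj('wrist',X),proj('side',X))
save('w5.png',np.hstack([cv2.resize(im[150:400,240:440],(400,500)),cv2.resize(t[170:295,300:400],None,fx=4,fy=4)]))
```

```text
13.45 [518.24581102 -65.39880621 159.69053733] [0.3 0.3 0.7] 52.643041024942356
[325.49140233 209.58699276] [359.90801315 203.55041613]
[324.24385862 277.23142635] [369.03953436 218.09863524]
[322.83431366 351.97182926] [380.59375653 225.66412594]
[323.16514152 323.07273036] [379.22201451 246.41418113]
```

View pics/w5.png

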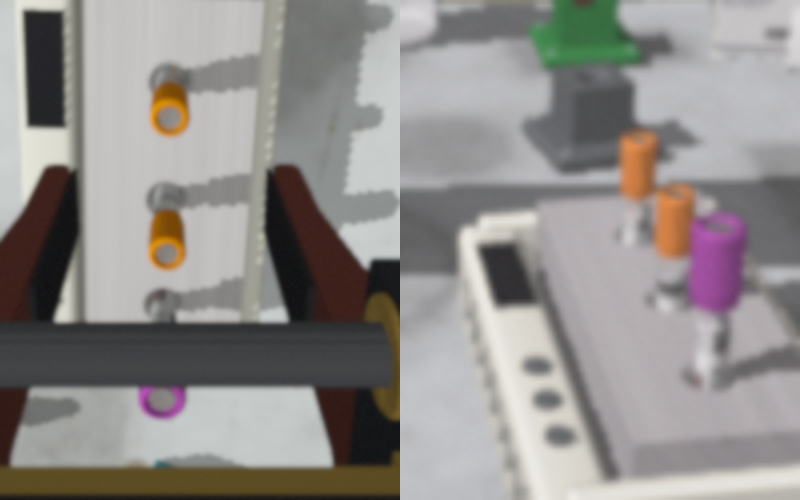

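Call:
{"method": "carry_out", "body": {
  "motion": [
    {"linear":[0.3,-3,0],"spin":0,"grip":0.2},
    {"linear":[0.4,-4.7,0],"spin":0,"grip":0.2},
    {"linear":[0.5,-4,0],"spin":0,"grip":0.2},
    {"linear":[0,0,0],"spin":0,"grip":0.2},
    {"linear":[0,0,0],"spin":0,"grip":0.2}
  ]
}}

```text
clock: 14.18
ee_pos: [529.5, -181.2, 158.3]
orientation: [-0.001, 0.658, 0.753, 0.0]
force: [-0.5, 0.5, 0.7]
opening: 52.9
```

```bash
cat >> h.py <<'E'
def purple(im,roi=None):
    m=cv2.inRange(cv2.cvtColor(im,cv2.COLOR_RGB2HSV),(138,90,60),(165,255,255))
    n,l,st,c=cv2.connectedComponentsWithStats(m)
    i=1+int(np.argmax(st[1:,4])); return st[i],c[i],(l==i)
E
python3 - <<'E'
from h import *
s=env.state(); e=s['ee_pos'];print(s['clock'],e,s['force'].round(1),s['opening'])
p=P('wrist');im=cams.snapshot('wrist'); save('w6.png',im); st,c,m=purple(im); print(st,c)
b=st[1]+st[3]-.5; rows=np.where(m[int(b)-6])[0]; print(rows.min(),rows.max())
u=st[0]+st[2]/2
print(ray('wrist',u,b,137,p)+[0,10,0], ray('wrist',(rows.min()+rows.max())/2,b-8,137,p))
E
```

```text
14.175 [ 529.54741545 -181.23891108  158.34095   ] [-0.5  0.5  0.7] 52.89453428469973
[313 197  27  36 555] [326.16576577 213.46306306]
315 337
[ 532.45754471 -182.52798914  137.        ] [ 531.2352329  -186.33527652  137.        ]
```

Call:
{"method": "carry_out", "body": {
  "motion": [
    {"linear":[0.2,-0.2,-1.5],"spin":0,"grip":0.2},
    {"linear":[0,0,-2.5],"spin":0,"grip":0.2},
    {"linear":[0,0,-2.5],"spin":0,"grip":0.2},
    {"linear":[0,0,-1.5],"spin":0,"grip":0.2},
    {"linear":[0,0,0],"spin":0,"grip":-1}
  ]
}}

```text
clock: 14.85
ee_pos: [531.3, -183.5, 78.1]
orientation: [-0.001, 0.657, 0.754, -0.0]
force: [0.4, -0.5, 0.1]
opening: 46.2
```

Call:
{"method": "carry_out", "body": {
  "motion": [
    {"linear":[0,0,0],"spin":0,"grip":-1},
    {"linear":[0,0,0],"spin":0,"grip":-1},
    {"linear":[0,0,0],"spin":0,"grip":-1},
    {"linear":[0,0,0],"spin":0,"grip":-1},
    {"linear":[0,0,0],"spin":0,"grip":-1}
  ]
}}

```text
clock: 15.48
ee_pos: [532.6, -184.4, 80.1]
orientation: [0.001, 0.658, 0.753, 0.0]
force: [-0.1, -0.2, 5.6]
opening: 19.6
```

Call:
{"method": "carry_out", "body": {
  "motion": [
    {"linear":[0,0,1],"spin":0,"grip":-1},
    {"linear":[0,0,2],"spin":0,"grip":-1},
    {"linear":[0,0,2],"spin":0,"grip":-1},
    {"linear":[0,0,1.5],"spin":0,"grip":-1},
    {"linear":[0,0,0],"spin":0,"grip":-1}
  ]
}}

```text
clock: 16.1
ee_pos: [532.9, -184.5, 146.0]
orientation: [0.001, 0.658, 0.753, 0.0]
force: [0.0, 0.2, -0.1]
opening: 19.4
```

Run:
```python
from h import *
s=env.state(); e=s['ee_pos'];print(s['clock'],e,s['force'].round(1),s['opening'])
p=P('wrist');im=cams.snapshot('wrist'); save('w7.png',im); st,c,m=purple(im); print(st,c)
im=cams.snapshot('side'); save('s7.png',im); st,c,m=purple(im); print(st,c,proj('side',e+[0,0,59]),proj('side',e+[0,0,23]),proj('side',e+[0,0,-54]))
```

```text
16.1 [ 532.92463897 -184.48208843  145.97762465] [ 0.   0.2 -0.1] 19.399989982129636
[ 305  230   41   60 1553] [325.04958146 257.75853187]
[378 185  13  23 232] [383.89655172 196.67241379] [384.08020948 183.71250131] [382.55656052 206.49250697] [379.53888866 251.60958058]
```

Call:
{"method": "carry_out", "body": {
  "motion": [
    {"linear":[0.5,-3.4,0],"spin":0,"grip":-1},
    {"linear":[0.6,-5,0],"spin":0,"grip":-1},
    {"linear":[0,0,-2],"spin":0,"grip":-1},
    {"linear":[0,0,-3],"spin":0,"grip":-1},
    {"linear":[0,0,-2.5],"spin":0,"grip":-1}
  ]
}}

```text
clock: 16.82
ee_pos: [542.1, -267.1, 67.0]
orientation: [-0.001, 0.658, 0.753, -0.0]
force: [-0.5, -0.5, 0.2]
opening: 19.3
```

Run:
```python
from h import *
s=env.state(); e=s['ee_pos'];print(s['clock'],e,s['force'].round(1),s['opening'])
im=cams.snapshot('side'); save('s8.png',im); st,c,m=purple(im); print(st,c,proj('side',e+[0,0,57]))
im=cams.snapshot('top');save('t8.png',im)
# block end estimate from the first top picture: lower right rim corners at z=58
for u,v in((463,190),(457,137)): print(ray('top',u,v,58).round(1))
```

```text
16.825 [ 542.07858125 -267.12384616   67.04174806] [-0.5 -0.5  0.2] 19.347778617344797
[394 261  14  25 245] [400.02857143 273.61632653] [399.34234281 263.2950844 ]
[ 454.9 -238.7   58. ]
[ 581.5 -235.9   58. ]
```

Call:
{"method": "carry_out", "body": {
  "motion": [
    {"linear":[-0.3,2,0],"spin":0,"grip":-1},
    {"linear":[-0.13,1,0],"spin":0,"grip":-1},
    {"linear":[-0.13,1,0],"spin":0,"grip":-1},
    {"linear":[0,0,0],"spin":0,"grip":-1}
  ]
}}

```text
clock: 17.42
ee_pos: [537.8, -228.0, 70.6]
orientation: [0.001, 0.657, 0.754, -0.0]
force: [-0.8, -2.6, 1.6]
opening: 19.5
```

Run:
```python
from h import *
s=env.state(); e=s['ee_pos'];print(s['clock'],e,s['force'].round(1),s['wrist_torque'].round(2),s['opening'])
for n in('wrist','side'):
  im=cams.snapshot(n); save(n+'9.png',im); st,c,m=purple(im); print(n,st,c)
```

```text
17.425 [ 537.78478761 -227.97745418   70.61520974] [-0.8 -2.6  1.6] [-0.65  0.1  -0.01] 19.48390572666285
wrist [ 305  246   41   53 1265] [325.0972332  270.84426877]
side [384 247  15  25 310] [391.32903226 259.38064516]
```

Call:
{"method": "carry_out", "body": {
  "motion": [
    {"linear":[-0.13,1,0],"spin":0,"grip":-1},
    {"linear":[-0.13,1,0],"spin":0,"grip":-1},
    {"linear":[-0.13,1,0],"spin":0,"grip":-1},
    {"linear":[-0.1,0.8,0],"spin":0,"grip":-1},
    {"linear":[0,0,0],"spin":0,"grip":-1}
  ]
}}

```text
clock: 18.15
ee_pos: [532.6, -188.9, 69.4]
orientation: [-0.0, 0.657, 0.754, 0.0]
force: [0.9, -0.4, 0.2]
opening: 4.6
```

Run:
```python
from h import *
s=env.state(); e=s['ee_pos'];print(s['clock'],e,s['force'].round(1),s['wrist_torque'].round(2),s['opening'])
for n in('wrist','side'):
  im=cams.snapshot(n); save(n+'10.png',im); st,c,m=purple(im); print(n,st,c)
```

```text
18.15 [ 532.62210952 -188.92896474   69.41109198] [ 0.9 -0.4  0.2] [-0.07 -0.04 -0.01] 4.582746495833788
wrist [319 285  14  11  90] [325.07777778 290.02222222]
side [380 235  15  27 327] [386.73700306 249.21406728]
```

Run:
```python
from h import *
s=env.state(); e=s['ee_pos'];print(s['clock'],e,s['opening'])
w=cams.snapshot('wrist').copy(); d=cams.snapshot('side').copy(); t=cams.snapshot('top').copy(); save('w11.png',w);save('s11.png',d);save('t11.png',t)
print(proj('side',e),proj('wrist',e),[purple(x)[0] for x in (w,d)])
R=cv2.resize
a=R(w[170:400,200:450],(400,368)); b=R(d[180:318,325:475],(400,368),interpolation=cv2.INTER_CUBIC); c=R(t[110:220,360:510],(313,230)); old=cv2.imread('pics/side9.png')[:,:,::-1]; old2=cv2.imread('pics/wrist9.png')[:,:,::-1]
o=np.zeros((598,800,3),np.uint8); o[:368,:400]=a;o[:368,400:]=b;o[368:,:313]=c;o[368:,315:565]=R(old[180:318,325:475],(250,230));o[368:,568:798]=R(old2[170:370,225:425],(230,230)); save('v12.png',o)
```

```text
18.25 [ 532.64234973 -190.23465718   69.37028577] 0.28058980573272807
[379.20483333 266.05130854] [324.72274416 228.38407164] [array([324, 280,   4,  29, 107], dtype=int32), array([385, 269,  16,  24, 283], dtype=int32)]
```

View pics/v12.png

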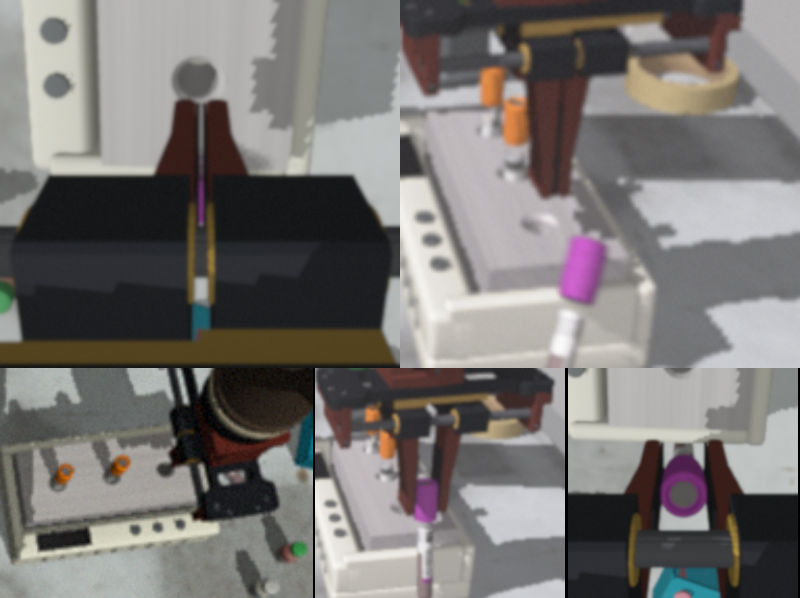

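Run:
```python
from h import *
s=env.state(); e=s['ee_pos'];p=P('wrist');print(s['clock'],e,s['opening'])
for f in('w7','wrist9'):
    im=cv2.imread(f'pics/{f}.png')[:,:,::-1].copy(); st,c,m=purple(im)
    print(f,st,[ (r,int(np.where(m[r])[0].min()),int(np.where(m[r])[0].max()),int(m[r].sum())) for r in range(st[1],st[1]+st[3],4)])
for y in(-14,-10,0,10): print(y,[proj('wrist',e+[0,y,z],p).round(1).tolist() for z in(21,29,57)])
print('side')
for n in ('side',):
    im=cams.snapshot(n); save('s13.png',im); st,c,m=purple(im); print(st,c); 
    im=cams.snapshot('top'); save('t13.png',im); print(purple(im)[:2])
    print(env.state()['clock'])
```

```text
18.4 [ 532.59307523 -190.62673465   69.32835484] 0.33528068413098566
w7 [ 305  230   41   60 1553] [(230, 322, 328, 7), (234, 315, 335, 21), (238, 312, 338, 27), (242, 309, 340, 32), (246, 308, 342, 35), (250, 308, 343, 36), (254, 307, 343, 37), (258, 307, 344, 38), (262, 306, 344, 27), (266, 305, 345, 20), (270, 305, 345, 17), (274, 305, 345, 18), (278, 306, 345, 22), (282, 310, 340, 31), (286, 315, 335, 21)]
wrist9 [ 305  246   41   53 1265] [(246, 321, 330, 10), (250, 315, 334, 20), (254, 312, 337, 26), (258, 309, 340, 32), (262, 308, 342, 35), (266, 308, 343, 36), (270, 307, 344, 25), (274, 306, 345, 19), (278, 305, 345, 18), (282, 305, 345, 18), (286, 306, 345, 21), (290, 309, 341, 24), (294, 313, 337, 25), (298, 322, 328, 7)]
-14 [[321.4, 263.3], [321.3, 270.0], [320.6, 298.6]]
-10 [[322.3, 257.4], [322.2, 263.9], [321.6, 291.7]]
0 [[324.5, 242.4], [324.5, 248.4], [324.3, 273.9]]
10 [[326.8, 226.9], [326.8, 232.3], [327.1, 255.5]]
side
[398 274  18  25 302] [406.5        285.79139073]
(array([216, 274,  27,  29, 193], dtype=int32), array([228.33678756, 290.88601036]))
18.5
```

Call:
{"method": "carry_out", "body": {
  "motion": [
    {"linear":[0,0,3],"spin":0,"grip":0.3},
    {"linear":[0,0,4],"spin":0,"grip":0.3},
    {"linear":[0,0,4],"spin":0,"grip":0.3},
    {"linear":[0,0,3],"spin":0,"grip":0.3},
    {"linear":[0,0,0],"spin":0,"grip":0.3}
  ]
}}

```text
clock: 19.12
ee_pos: [533.9, -190.6, 211.7]
orientation: [0.002, 0.658, 0.753, 0.001]
force: [-0.0, -0.2, -0.4]
opening: 46.7
```

```bash
cat >> h.py <<'E'
def look(tag):
    s=env.state(); print(s['clock'],s['ee_pos'].round(1),s['force'].round(1),round(s['opening'],1))
    for n in('side','top','wrist'):
        p=P(n); im=cams.snapshot(n); save(f'{n}_{tag}.png',im)
        m=cv2.inRange(cv2.cvtColor(im,cv2.COLOR_RGB2HSV),(138,90,60),(165,255,255))
        k,l,st,c=cv2.connectedComponentsWithStats(m)
        for i in range(1,k):
            if st[i][4]>60:
                mm=np.argwhere(l==i)[:,::-1].astype(float); q=cv2.minAreaRect(mm.astype(np.float32))
                print(n,st[i].tolist(),c[i].round(1),'rect',[np.round(x,1) for x in q],'z10',ray(n,*c[i],10,p).round(0),'z60',ray(n,*c[i],60,p).round(0))
        b=[(np.round(x['rect']).tolist(),round(x['conf'],2)) for x in finder.boxes_of(n,'long_tube_centre')]; print(n,b)
E
python3 -c "
from h import *
look('a')"
```

```text
19.125 [ 533.9 -190.6  211.7] [-0.  -0.2 -0.4] 46.7
side [460, 326, 22, 23, 299] [470.8 336. ] rect [array([470.7, 336. ]), array([14.8, 22. ]), np.float64(38.7)] z10 [ 649. -283.   10.] z60 [ 620. -335.   60.]
side [([436.0, 325.0, 480.0, 376.0], 0.85)]
top [231, 272, 12, 26, 75] [237.  285.8] rect [array([236.9, 284.2]), array([24.5,  9.3]), np.float64(82.2)] z10 [253. 289.  10.] z60 [256. 278.  60.]
top [212, 277, 18, 12, 87] [221.1 282.3] rect [array([220.5, 282.5]), array([11., 17.]), np.float64(90.0)] z10 [262. 326.  10.] z60 [264. 313.  60.]
top [213, 289, 20, 16, 100] [223.7 295.8] rect [array([222.5, 296.5]), array([15., 19.]), np.float64(90.0)] z10 [231. 320.  10.] z60 [235. 307.  60.]
top []
wrist [397, 237, 17, 18, 183] [405.3 245.2] rect [array([405.2, 245. ]), array([13.6, 13.8]), np.float64(60.3)] z10 [ 654. -280.   10.] z60 [ 637. -258.   60.]
wrist [([345.0, 236.0, 416.0, 286.0], 0.66)]
```

Call:
{"method": "carry_out", "body": {
  "motion": [
    {"linear":[3,-2,0],"spin":0,"grip":0.3},
    {"linear":[3,-2,0],"spin":0,"grip":0.3},
    {"linear":[0,0,0],"spin":0,"grip":0.3}
  ]
}}

```text
clock: 19.8
ee_pos: [593.3, -231.3, 207.5]
orientation: [-0.001, 0.658, 0.753, 0.0]
force: [-1.2, -0.3, -0.5]
opening: 57.0
```

Run:
```python
from h import *
look('b')
print('bottom est', ray('side',440,372,6).round(), ray('wrist',*[350,283],6).round())
for u,v in((545,200),(538,100),(575,380)): print('edge',ray('top',u,v,0).round())
```

```text
19.8 [ 593.3 -231.3  207.5] [-1.2 -0.3 -0.5] 57.0
side [460, 326, 22, 23, 297] [470.8 336. ] rect [array([470.7, 336. ]), array([14.7, 21.9]), np.float64(39.8)] z10 [ 649. -283.   10.] z60 [ 620. -335.   60.]
side [([434.0, 324.0, 480.0, 377.0], 0.75), ([313.0, 218.0, 419.0, 326.0], 0.33)]
top [461, 111, 15, 13, 106] [468.1 117.1] rect [array([468. , 117.5]), array([13.4,  7.8]), np.float64(45.0)] z10 [ 648. -286.   10.] z60 [ 629. -266.   60.]
top [213, 288, 28, 16, 111] [226.4 295.7] rect [array([226.7, 293. ]), array([16.2, 23.5]), np.float64(69.4)] z10 [231. 314.  10.] z60 [235. 301.  60.]
top [([460.0, 112.0, 499.0, 147.0], 0.82)]
wrist [349, 204, 26, 23, 337] [361.5 215.1] rect [array([361.3, 215.3]), array([13.6, 25.8]), np.float64(56.3)] z10 [ 648. -284.   10.] z60 [ 640. -267.   60.]
wrist [([304.0, 203.0, 376.0, 254.0], 0.76)]
bottom est [ 587. -339.    6.] [ 650. -391.    6.]
edge [ 434. -458.    0.]
edge [ 692. -472.    0.]
edge [  21. -474.    0.]
```

Call:
{"method": "carry_out", "body": {
  "motion": [
    {"linear":[0.4,-1.6,0],"spin":-0.18,"grip":0.2},
    {"linear":[0.4,-1.7,0],"spin":-0.18,"grip":0.2},
    {"linear":[0.4,-1.7,0],"spin":-0.18,"grip":0.2},
    {"linear":[0.4,-1.7,0],"spin":-0.18,"grip":0.2},
    {"linear":[0.4,-1.7,0],"spin":-0.18,"grip":0.2}
  ]
}}

```text
clock: 20.72
ee_pos: [612.3, -314.5, 209.8]
orientation: [0.0, 0.921, 0.389, 0.0]
force: [0.1, 0.2, 0.1]
opening: 52.7
```

Call:
{"method": "carry_out", "body": {
  "motion": [
    {"linear":[0,0,-2],"spin":-0.07,"grip":0.2},
    {"linear":[0,0,0],"spin":0,"grip":0.2}
  ]
}}

```text
clock: 20.98
ee_pos: [611.4, -313.7, 188.2]
orientation: [-0.001, 0.933, 0.36, -0.001]
force: [-0.1, 0.9, -0.4]
opening: 52.7
```

Run:
```python
from h import *
s=env.state(); e=s['ee_pos'];p=P('wrist');print(s['clock'],e,s['orientation'].round(3),s['opening'],s['joints'].round(2))
im=cams.snapshot('wrist'); save('wc.png',im); st,c,m=purple(im); q=cv2.minAreaRect(np.argwhere(m)[:,::-1].astype(np.float32)); print(st,c,q)
C=ray('wrist',*c,10,p); print('cap',C)
# brightness profile along image column downwards from cap
g=cv2.cvtColor(im,cv2.COLOR_RGB2GRAY)
for r in range(st[1]-4,min(399,st[1]+140),6): print(r,g[r,int(c[0])-20:int(c[0])+21:2].tolist())
t=cv2.imread('pics/top_b.png'); h=cv2.cvtColor(t,cv2.COLOR_BGR2HSV); mt=cv2.inRange(h,(85,80,40),(105,255,255)); k,l,S,cc=cv2.connectedComponentsWithStats(mt[90:180,480:560]); i=1+np.argmax(S[1:,4]); x,y,w,hh,_=S[i]; 
for u,v in((x,y),(x+w,y),(x,y+hh),(x+w,y+hh)): print('teal',u+480,v+90,ray('top',u+480,v+90,0).round(),ray('top',u+480,v+90,40).round())
print('rack',ray('top',445,66,0).round(),ray('top',535,66,0).round())
```

```text
20.975 [ 611.39943153 -313.69121675  188.23016519] [-0.001  0.933  0.36  -0.001] 52.69744645722872 [ 0.68  0.56 -0.43  1.41  0.24  1.22 -0.61]
[320 118  16  30 460] [327.58695652 132.4673913 ] ((327.5, 132.5), (29.0, 15.0), 90.0)
cap [ 648.26098235 -284.08467089   10.        ]
114 [203, 203, 202, 202, 202, 201, 200, 181, 146, 141, 139, 138, 139, 139, 141, 142, 148, 185, 200, 200, 200]
120 [200, 200, 201, 202, 202, 193, 141, 102, 106, 109, 107, 104, 98, 92, 92, 131, 145, 182, 200, 200, 201]
126 [202, 202, 202, 203, 202, 195, 147, 116, 120, 121, 120, 118, 109, 100, 94, 129, 143, 176, 200, 201, 201]
132 [202, 203, 201, 199, 199, 197, 153, 116, 121, 121, 119, 116, 109, 100, 95, 129, 159, 196, 202, 202, 201]
138 [198, 187, 185, 194, 200, 193, 151, 116, 120, 121, 120, 115, 110, 101, 92, 135, 188, 202, 202, 201, 197]
144 [199, 199, 199, 200, 200, 200, 180, 121, 118, 123, 122, 118, 110, 99, 97, 165, 196, 199, 198, 197, 195]
150 [199, 197, 197, 197, 199, 201, 200, 200, 199, 191, 153, 141, 142, 141, 147, 184, 198, 199, 198, 196, 194]
156 [200, 200, 201, 200, 200, 200, 200, 199, 190, 202, 193, 
[... 1340 characters left out ...]
 126, 125]
234 [192, 193, 194, 193, 187, 180, 131, 65, 73, 85, 94, 112, 123, 127, 127, 127, 127, 126, 119, 95, 88]
240 [185, 185, 176, 159, 146, 141, 127, 121, 125, 125, 125, 124, 122, 130, 131, 117, 119, 126, 124, 109, 97]
246 [171, 173, 172, 170, 171, 177, 185, 179, 143, 128, 132, 161, 175, 175, 173, 172, 157, 127, 127, 126, 126]
252 [171, 172, 174, 177, 181, 186, 190, 193, 194, 185, 150, 128, 129, 132, 137, 159, 166, 134, 110, 109, 111]
teal 501 125 [ 628. -371.    0.] [ 614. -351.   40.]
teal 533 125 [ 626. -451.    0.] [ 612. -428.   40.]
teal 501 161 [ 535. -361.    0.] [ 525. -342.   40.]
teal 533 161 [ 533. -440.    0.] [ 523. -417.   40.]
rack [ 792. -244.    0.] [ 784. -475.    0.]
```

Call:
{"method": "carry_out", "body": {
  "motion": [
    {"linear":[0.63,0.36,-4],"spin":0,"grip":-0.1},
    {"linear":[0.63,0.36,-5],"spin":0,"grip":-0.1},
    {"linear":[0,0,-5],"spin":0,"grip":-0.1},
    {"linear":[0,0,-4],"spin":0,"grip":-0.1},
    {"linear":[0,0,-1.5],"spin":0,"grip":-0.1}
  ]
}}

```text
clock: 21.65
ee_pos: [624.2, -306.3, -7.3]
orientation: [-0.001, 0.933, 0.36, -0.001]
force: [-0.6, -0.1, 0.3]
opening: 39.7
```

Call:
{"method": "carry_out", "body": {
  "motion": [
    {"linear":[0,0,-1],"spin":0,"grip":-0.1},
    {"linear":[0,0,-0.7],"spin":0,"grip":-0.1},
    {"linear":[0,0,0],"spin":0,"grip":-0.1}
  ]
}}

```text
clock: 22.02
ee_pos: [625.6, -307.3, -21.9]
orientation: [0.0, 0.933, 0.36, 0.0]
force: [0.5, -0.5, -0.4]
opening: 39.9
```

Run:
```python
from h import *
s=env.state(); e=s['ee_pos'];p=P('wrist');print(s['clock'],e,s['force'].round(1),s['opening'],2*np.arctan2(s['orientation'][2],s['orientation'][1]))
im=cams.snapshot('wrist'); save('wd.png',im); st,c,m=purple(im); print(st,c)
print('cap',ray('wrist',*c,10,p), 'tip front rows',proj('wrist',e+[0,0,29],p))
print(cv2.minAreaRect(np.argwhere(m)[:,::-1].astype(np.float32)))
```

```text
22.025 [ 625.5985863  -307.27164659  -21.87945439] [ 0.5 -0.5 -0.4] 39.910892457155455 0.7358354548764285
[ 301  164   38   70 2387] [320.18935903 197.72769166]
cap [ 647.62811997 -284.45881702   10.        ] tip front rows [324.21057442 249.29220133]
((319.5, 198.5), (69.0, 37.0), 90.0)
```

Call:
{"method": "carry_out", "body": {
  "motion": [
    {"linear":[0,0,-0.2],"spin":0,"grip":-1},
    {"linear":[0,0,0],"spin":0,"grip":-1},
    {"linear":[0,0,0],"spin":0,"grip":-1},
    {"linear":[0,0,0],"spin":0,"grip":-1},
    {"linear":[0,0,0],"spin":0,"grip":-1}
  ]
}}

```text
clock: 22.7
ee_pos: [625.3, -307.1, -24.5]
orientation: [0.0, 0.933, 0.36, 0.0]
force: [0.0, -0.1, -0.4]
opening: 12.6
```

Call:
{"method": "carry_out", "body": {
  "motion": [
    {"linear":[0,0,1],"spin":0,"grip":-1},
    {"linear":[0.5,0.5,1],"spin":0,"grip":-1},
    {"linear":[2,0,0],"spin":0,"grip":-1},
    {"linear":[2,0,0],"spin":0,"grip":-1},
    {"linear":[0,0,0],"spin":0,"grip":-1}
  ]
}}

```text
clock: 23.32
ee_pos: [672.0, -300.7, -3.9]
orientation: [0.0, 0.933, 0.36, 0.001]
force: [-0.3, -0.4, 0.0]
opening: 12.5
```

```bash
python3 -c "
from h import *
look('e')"
```

```text
23.325 [ 672.  -300.7   -3.9] [-0.3 -0.4  0. ] 12.5
side [232, 181, 19, 11, 64] [240.2 187.5] rect [array([241.1, 188.3]), array([18.1,  8.4]), np.float64(30.3)] z10 [244. 299.  10.] z60 [265. 174.  60.]
side [([471.0, 312.0, 497.0, 364.0], 0.95)]
top [213, 272, 29, 33, 189] [229.1 291.2] rect [array([229.5, 289.8]), array([22.3, 32.7]), np.float64(40.4)] z10 [241. 308.  10.] z60 [245. 296.  60.]
top []
wrist [306, 165, 38, 69, 2434] [324.8 199. ] rect [array([324.5, 199. ]), array([68., 37.]), np.float64(90.0)] z10 [ 689. -285.   10.] z60 [ 700. -275.   60.]
wrist [([303.0, 162.0, 347.0, 350.0], 0.78)]
```

Call:
{"method": "carry_out", "body": {
  "motion": [
    {"linear":[0,0,-1],"spin":0,"grip":-1},
    {"linear":[0,0,-0.9],"spin":0,"grip":-1},
    {"linear":[0,0,0],"spin":0,"grip":-0.3},
    {"linear":[0,0,0],"spin":0,"grip":-0.3},
    {"linear":[0,0,0],"spin":0,"grip":-0.3}
  ]
}}

```text
clock: 24.25
ee_pos: [670.3, -302.0, -23.5]
orientation: [0.0, 0.933, 0.36, 0.0]
force: [0.3, 0.9, -0.1]
opening: 30.6
```

Call:
{"method": "carry_out", "body": {
  "motion": [
    {"linear":[-1.1,-1.0,0],"spin":0,"grip":-0.3},
    {"linear":[-1.2,-1.1,0],"spin":0,"grip":-0.3},
    {"linear":[-1.15,-1.05,0],"spin":0,"grip":-0.3},
    {"linear":[0,0,0],"spin":0,"grip":-0.3}
  ]
}}

```text
clock: 24.75
ee_pos: [633.8, -336.3, -23.6]
orientation: [0.0, 0.934, 0.358, -0.001]
force: [0.8, -0.0, -0.5]
opening: 30.6
```

Run:
```python
from h import *
s=env.state(); e=s['ee_pos'];p=P('wrist');print(s['clock'],e,s['force'].round(1),s['opening'])
im=cams.snapshot('wrist'); save('wf.png',im); st,c,m=purple(im); print(st,c)
C=ray('wrist',*c,10,p); print('cap',C,'dist cap->tool',np.linalg.norm((C-e)[:2]), cv2.minAreaRect(np.argwhere(m)[:,::-1].astype(np.float32)))
```

```text
24.75 [ 633.75022475 -336.27792462  -23.61202968] [ 0.8 -0.  -0.5] 30.55611150349401
[ 300   60   43   76 3033] [321.17045829  96.31948566]
cap [ 694.64441887 -279.68616559   10.        ] dist cap->tool 83.13080095388526 ((321.0, 97.5), (75.0, 42.0), 90.0)
```

Call:
{"method": "carry_out", "body": {
  "motion": [
    {"linear":[0.22,0.2,0],"spin":0,"grip":-1},
    {"linear":[0,0,0],"spin":0,"grip":-1},
    {"linear":[0,0,0],"spin":0,"grip":-1},
    {"linear":[0,0,0],"spin":0,"grip":-1},
    {"linear":[0,0,0],"spin":0,"grip":-1}
  ]
}}

```text
clock: 25.42
ee_pos: [637.9, -331.5, -23.6]
orientation: [0.0, 0.933, 0.36, 0.0]
force: [0.1, 0.8, 0.5]
opening: 12.4
```

Call:
{"method": "carry_out", "body": {
  "motion": [
    {"linear":[0,0,1],"spin":0,"grip":-1},
    {"linear":[0,0,2],"spin":0,"grip":-1},
    {"linear":[0,0,3],"spin":0,"grip":-1},
    {"linear":[0,0,2.5],"spin":0,"grip":-1},
    {"linear":[0,0,0],"spin":0,"grip":-1}
  ]
}}

```text
clock: 26.05
ee_pos: [639.8, -332.4, 65.5]
orientation: [0.002, 0.933, 0.36, 0.002]
force: [-0.2, -0.2, -1.1]
opening: 12.2
```

Call:
{"method": "carry_out", "body": {
  "motion": [
    {"linear":[-1.6,0.4,0],"spin":0.17,"grip":-1},
    {"linear":[-1.6,0.4,0],"spin":0.17,"grip":-1},
    {"linear":[-1.6,0.4,0],"spin":0.17,"grip":-1},
    {"linear":[-1.6,0.4,0],"spin":0.17,"grip":-1},
    {"linear":[-1.6,0.4,0],"spin":0.17,"grip":-1}
  ]
}}

```text
clock: 26.68
ee_pos: [556.9, -311.4, 61.0]
orientation: [-0.0, 0.7, 0.714, -0.0]
force: [-0.4, 0.7, 0.1]
opening: 12.2
```

Call:
{"method": "carry_out", "body": {
  "motion": [
    {"linear":[-0.6,0,0],"spin":0.12,"grip":-1},
    {"linear":[0,0,0],"spin":0,"grip":-1}
  ]
}}

```text
clock: 26.92
ee_pos: [551.0, -311.8, 61.1]
orientation: [-0.0, 0.658, 0.753, -0.0]
force: [-0.5, -1.0, 0.2]
opening: 12.4
```

```bash
cat >> h.py <<'E'
def tri():
    s=env.state(); e=s['ee_pos']; A=[];B=[];o=[]
    for n in('wrist','side'):
        p=P(n); im=cams.snapshot(n); m=cv2.inRange(cv2.cvtColor(im,cv2.COLOR_RGB2HSV),(138,90,60),(165,255,255))
        if n=='side': m[:,:325]=0
        k,l,st,c=cv2.connectedComponentsWithStats(m)
        if k<2: print(n,'none'); continue
        i=1+int(np.argmax(st[1:,4])); o.append((n,st[i].tolist(),c[i].round(1).tolist()))
        d=p['R']@np.array([(c[i][0]-p['cx'])/p['fx'],(c[i][1]-p['cy'])/p['fy'],1.]); d/=np.linalg.norm(d); M=np.eye(3)-np.outer(d,d); A.append(M);B.append(M@p['t'])
    print(round(s['clock'],2),e.round(1),s['force'].round(1),round(s['opening'],1),o)
    if len(A)==2:
        X=np.linalg.solve(sum(A),sum(B)); v=X-e; print('cap',X.round(1),'rel ee',v.round(1),'horiz',round(float(np.hypot(v[0],v[1])),1))
    return
E
python3 -c "
from h import *
tri()"
```

```text
26.93 [ 551.  -311.8   61.1] [-0.5 -1.   0.2] 12.4 [('wrist', [303, 79, 44, 74, 2873], [324.5, 114.4]), ('side', [384, 259, 17, 22, 246], [391.6, 267.7])]
cap [ 540.6 -238.1   97.8] rel ee [-10.5  73.7  36.8] horiz 74.4
```

Call:
{"method": "carry_out", "body": {
  "motion": [
    {"linear":[0,0,-1.5],"spin":0,"grip":-1},
    {"linear":[0,0.05,-0.9],"spin":0,"grip":-1},
    {"linear":[0,0.1,-0.9],"spin":0,"grip":-1},
    {"linear":[0,0.15,-0.9],"spin":0,"grip":-1},
    {"linear":[0,0,0],"spin":0,"grip":-1}
  ]
}}

```text
clock: 27.65
ee_pos: [551.4, -308.1, 18.4]
orientation: [-0.001, 0.658, 0.753, -0.0]
force: [-0.2, -1.5, 1.1]
opening: 12.3
```

```bash
python3 -c "
from h import *
tri()"
```

```text
27.65 [ 551.4 -308.1   18.4] [-0.2 -1.5  1.1] 12.3 [('wrist', [300, 82, 51, 90, 3814], [324.6, 126.1]), ('side', [383, 271, 6, 12, 51], [385.5, 276.5])]
cap [ 537.4 -237.1   81.8] rel ee [-14.   71.   63.4] horiz 72.3
```

Call:
{"method": "carry_out", "body": {
  "motion": [
    {"linear":[-0.03,0.25,-0.8],"spin":0,"grip":-1},
    {"linear":[-0.04,0.3,-0.8],"spin":0,"grip":-1},
    {"linear":[-0.05,0.35,-0.8],"spin":0,"grip":-1},
    {"linear":[0,0,0],"spin":0,"grip":-1}
  ]
}}

```text
clock: 28.25
ee_pos: [550.1, -298.7, -5.6]
orientation: [-0.001, 0.658, 0.753, -0.0]
force: [-0.7, -1.4, 0.9]
opening: 12.0
```

```bash
python3 -c "
from h import *
tri()"
```

```text
28.25 [ 550.1 -298.7   -5.6] [-0.7 -1.4  0.9] 12.0 [('wrist', [296, 108, 60, 96, 3953], [325.1, 157.5]), ('side', [405, 335, 4, 2, 8], [406.5, 335.5])]
cap [ 554.7 -255.3   -9. ] rel ee [ 4.6 43.4 -3.4] horiz 43.7
```

```bash
cat >> h.py <<'E'
from scipy.optimize import least_squares
def capfit(bb,p,e,ax,R0=80):
    u=np.array([np.cos(ax),np.sin(ax),0]); w=np.array([-u[1],u[0],0]); z=np.array([0,0,1.])
    a=np.linspace(0,2*np.pi,60)
    def pts(phi,h,R):
        d=u*np.cos(phi)+z*np.sin(phi); n=-u*np.sin(phi)+z*np.cos(phi); c=e+z*h+d*R
        return [c+d*s+10*(np.cos(t)*w+np.sin(t)*n) for s in(-18,18) for t in a]
    def f(x):
        q=np.array([proj('w',X,p) for X in pts(*x)])
        return [q[:,1].min()-bb[1],q[:,1].max()+1-bb[1]-bb[3],(np.ptp(q[:,0])+1-bb[2])*1.,(x[2]-R0)*.3,(x[1]-34)*.05]
    out=[]
    for p0 in(0.1,.7,1.2):
        r=least_squares(f,[p0,36,R0]); out.append((round(r.cost,2),np.degrees(r.x[0]).round(1),r.x[1:].round(1)))
    return sorted(out,key=lambda t:t[0])[0]
E
python3 - <<'E'
from h import *
p=P('wrist'); s=env.state(); e=s['ee_pos']; t0=p['t']-e
for bb in ([303,79,44,74],[300,82,51,90],[296,108,60,96]): print(capfit(bb,p,e,1.706))
E
```

```text
(np.float64(7.9), np.float64(4.3), array([17.8, 73.8]))
(np.float64(4.06), np.float64(34.7), array([-1.4, 82.7]))
(np.float64(1.13), np.float64(45.0), array([11.8, 82. ]))
```

Call:
{"method": "carry_out", "body": {
  "motion": [
    {"linear":[-0.04,0.35,-0.7],"spin":0,"grip":-1},
    {"linear":[-0.05,0.35,-0.7],"spin":0,"grip":-1},
    {"linear":[-0.05,0.4,-0.6],"spin":0,"grip":-1},
    {"linear":[0,0,0],"spin":0,"grip":-1}
  ]
}}

```text
clock: 28.85
ee_pos: [551.7, -290.5, -22.4]
orientation: [0.003, 0.658, 0.753, 0.0]
force: [-0.7, -5.0, 13.7]
opening: 12.9
```

Call:
{"method": "carry_out", "body": {
  "motion": [
    {"linear":[0.2,-1.5,2],"spin":0,"grip":-1},
    {"linear":[0.2,-1.5,4],"spin":-0.17,"grip":-1},
    {"linear":[0,0,5],"spin":-0.18,"grip":-1},
    {"linear":[0,0,5],"spin":-0.18,"grip":-1},
    {"linear":[0,0,2],"spin":-0.18,"grip":-1}
  ]
}}

```text
clock: 29.48
ee_pos: [554.6, -318.2, 158.4]
orientation: [0.001, 0.88, 0.475, 0.001]
force: [-0.3, -0.3, -0.5]
opening: 13.0
```

```bash
python3 -c "
from h import *
tri()
print(env.state()['joints'].round(2))"
```

```text
29.48 [ 554.6 -318.2  158.4] [-0.3 -0.3 -0.5] 13.0 [('wrist', [292, 139, 68, 100, 4254], [325.5, 190.7]), ('side', [434, 181, 4, 7, 20], [435.2, 183.9])]
cap [ 578.  -276.3  239.2] rel ee [23.4 41.9 80.8] horiz 48.0
[ 0.8   0.52 -0.52  1.58  0.28  1.12 -0.35]
```

Call:
{"method": "carry_out", "body": {
  "motion": [
    {"linear":[0,0,0],"spin":-0.18,"grip":-1},
    {"linear":[0,0,0],"spin":-0.18,"grip":-1},
    {"linear":[0,0,0],"spin":-0.18,"grip":-1},
    {"linear":[0,0,0],"spin":-0.18,"grip":-1},
    {"linear":[0,0,0],"spin":-0.18,"grip":-1}
  ]
}}

```text
clock: 30.2
ee_pos: [552.3, -317.9, 153.0]
orientation: [-0.001, 0.999, 0.047, -0.001]
force: [0.2, 0.0, 0.5]
opening: 12.5
```

Call:
{"method": "carry_out", "body": {
  "motion": [
    {"linear":[0,0,0],"spin":-0.09,"grip":-1},
    {"linear":[0,0,0],"spin":0,"grip":-1}
  ]
}}

```text
clock: 30.45
ee_pos: [552.5, -317.9, 153.5]
orientation: [-0.0, 1.0, 0.005, -0.001]
force: [-1.3, 0.0, -0.9]
opening: 12.8
```

```bash
cat >> h.py <<'E'
def prof():
    # tube in the vertical plane through the tool axis (cap towards tool x): back-project the side-view cap onto it
    s=env.state(); e=s['ee_pos']; q=s['orientation']; a=2*np.arctan2(q[2],q[1]); u=np.array([np.cos(a),np.sin(a),0]); n=np.array([-u[1],u[0],0])
    p=P('side'); im=cams.snapshot('side'); save('prof.png',im); m=cv2.inRange(cv2.cvtColor(im,cv2.COLOR_RGB2HSV),(138,90,60),(165,255,255)); m[:,:325]=0
    k,l,st,c=cv2.connectedComponentsWithStats(m); i=1+int(np.argmax(st[1:,4]))
    P2=[]
    for v,uu in np.argwhere(l==i):
        d=p['R']@np.array([(uu-p['cx'])/p['fx'],(v-p['cy'])/p['fy'],1.]); X=p['t']+d*(n@(e-p['t']))/(n@d); P2.append([(X-e)@u,X[2]-e[2]])
    P2=np.array(P2,np.float32); print(s['clock'],e.round(1),s['opening'],a,st[i].tolist(),c[i]); r=cv2.minAreaRect(P2); print('rect(mm)',r)
    C=P2.mean(0); print('cap rel',C); 
    U,S,V=np.linalg.svd(P2-C); print('axis',V[0],np.degrees(np.arctan2(V[0][1],V[0][0])),'sd',S/np.sqrt(len(P2)))
    for h in(34,40,46): print(h,np.degrees(np.arctan2(C[1]-h,C[0])),np.hypot(C[1]-h,C[0]))
E
python3 -c "
from h import *
prof()"
```

```text
30.45 [ 552.5 -317.9  153.5] 12.813938946024097 0.01041075957816141 [531, 86, 3, 5, 5] [532.4  88. ]
rect(mm) ((91.32449340820312, 201.93031311035156), (3.9790425300598145, 0.9653486609458923), 72.72993469238281)
cap rel [ 91.2668 202.0699]
axis [0.31680414 0.948491  ] 71.530235 sd [1.41124229 0.3600662 ]
34 61.496758 191.25146
40 60.61473 186.00076
46 59.68169 180.79669
```

Call:
{"method": "carry_out", "body": {
  "motion": [
    {"linear":[-3,0,0],"spin":0,"grip":-1},
    {"linear":[-5,0,0],"spin":0,"grip":-1},
    {"linear":[-5,0,0],"spin":0,"grip":-1},
    {"linear":[-3,0,0],"spin":0,"grip":-1},
    {"linear":[0,0,0],"spin":0,"grip":-1}
  ]
}}

```text
clock: 31.12
ee_pos: [390.7, -319.0, 155.1]
orientation: [0.0, 1.0, 0.003, -0.001]
force: [0.5, 0.5, 0.7]
opening: 12.7
```

```bash
python3 -c "
from h import *
prof(); tri()"
```

```text
31.125 [ 390.7 -319.   155.1] 12.662042252512807 0.006745676379567551 [325, 182, 18, 27, 296] [331.66554054 193.58445946]
rect(mm) ((53.43376541137695, 92.03157043457031), (26.4654598236084, 19.584178924560547), 40.56853485107422)
cap rel [56.621754 93.066666]
axis [-0.27737796 -0.9607609 ] -106.103775 sd [6.95195549 4.58991924]
34 46.210686 81.822334
40 43.143646 77.60215
46 39.734947 73.62944
31.18 [ 392.6 -318.8  155.2] [-0.1  0.4  1.2] 12.8 [('wrist', [292, 139, 68, 100, 4290], [325.5, 190.5]), ('side', [325, 181, 21, 29, 358], [333.1, 193.8])]
cap [ 447.3 -319.2  248.6] rel ee [54.7 -0.4 93.4] horiz 54.7
```

```bash
sed -i 's/m\[:,:325\]=0/m[:,:290]=0/' h.py
python3 - <<'E'
from h import *
prof(); tri()
im=cv2.imread('pics/prof.png'); g=cv2.cvtColor(im,cv2.COLOR_BGR2GRAY)
for r in range(170,290,5): print(r,g[r,260:360:4].tolist())
E
```

```text
31.275 [ 394.2 -318.4  155.3] 12.29392706550905 0.008159757766471307 [315, 181, 31, 30, 523] [329.57552581 195.98852772]
rect(mm) ((50.638607025146484, 89.3644790649414), (35.98466491699219, 19.761537551879883), 41.18422317504883)
cap rel [50.991764 89.81021 ]
axis [-0.7403847  -0.67218333] -137.76419 sd [9.82875893 5.49339187]
34 47.583183 75.59722
40 44.328434 71.28265
46 40.66793 67.22719
31.32 [ 394.3 -318.3  155.2] [ 0.3 -0.4 -0.8] 12.7 [('wrist', [292, 139, 68, 100, 4291], [325.5, 190.5]), ('side', [315, 182, 32, 29, 522], [329.8, 196.1])]
cap [ 445.8 -318.3  244.9] rel ee [51.5  0.  89.7] horiz 51.5
170 [56, 52, 52, 52, 50, 51, 49, 53, 52, 51, 51, 51, 48, 42, 146, 156, 135, 135, 136, 160, 99, 92, 96, 95, 173]
175 [47, 47, 46, 47, 45, 45, 46, 46, 45, 45, 46, 44, 44, 42, 105, 112, 111, 113, 116, 118, 95, 91, 93, 94, 188]
180 [48, 48, 50, 49, 47, 48, 51, 49, 53, 51, 51, 54, 54, 58, 132, 146, 174, 160, 136, 90, 96, 94, 94, 96, 89]
185 [61, 60, 60, 58, 59, 61, 58, 59, 59, 58, 58, 60, 59, 59, 177, 194, 190, 125, 80, 86, 86, 104, 108, 105, 98]
190 [67, 66, 66, 65, 64, 63, 63, 63, 62,
[... 1684 characters left out ...]
206, 203, 165, 236, 232, 131, 142, 156, 134, 174, 186, 189]
265 [143, 107, 147, 141, 155, 169, 190, 200, 204, 200, 205, 207, 208, 207, 205, 198, 210, 238, 229, 223, 217, 100, 173, 182, 187]
270 [126, 116, 95, 93, 131, 174, 200, 202, 202, 204, 206, 206, 204, 202, 206, 206, 178, 241, 220, 114, 162, 140, 159, 172, 185]
275 [103, 91, 96, 99, 115, 199, 203, 205, 205, 206, 205, 208, 210, 209, 205, 204, 201, 231, 233, 225, 210, 204, 99, 172, 180]
280 [92, 94, 115, 114, 134, 198, 204, 205, 205, 206, 198, 201, 206, 208, 207, 205, 193, 212, 239, 194, 125, 191, 126, 149, 169]
285 [89, 120, 119, 131, 200, 202, 203, 203, 204, 206, 204, 202, 205, 208, 208, 206, 206, 164, 241, 230, 227, 224, 191, 105, 169]
```

Call:
{"method": "carry_out", "body": {
  "motion": [
    {"linear":[0,0,-1],"spin":0,"grip":-1},
    {"linear":[0,0,-0.9],"spin":0,"grip":-1},
    {"linear":[0,0,0],"spin":0,"grip":-1},
    {"linear":[0,0,0],"spin":0,"grip":-1},
    {"linear":[0,0,0],"spin":0,"grip":-1}
  ]
}}

```text
clock: 32.05
ee_pos: [393.4, -318.7, 136.6]
orientation: [0.0, 1.0, 0.003, 0.0]
force: [0.1, -0.6, -0.1]
opening: 12.7
```

Call:
{"method": "carry_out", "body": {
  "motion": [
    {"linear":[0,0,0],"spin":0,"grip":-1},
    {"linear":[0,0,0],"spin":0,"grip":-1},
    {"linear":[0,0,0],"spin":0,"grip":-1},
    {"linear":[0,0,0],"spin":0,"grip":-1},
    {"linear":[0,0,0],"spin":0,"grip":-1}
  ]
}}

```text
clock: 32.67
ee_pos: [393.3, -318.6, 136.4]
orientation: [0.0, 1.0, 0.003, 0.0]
force: [0.8, -0.3, 0.3]
opening: 12.5
```

Run:
```python
from h import *
prof(); print(env.state()['joint_velocities'].round(3))
for n in('side','top'):
    im=cams.snapshot(n); save(n+'_fin.png',im)
    h=cv2.cvtColor(im,cv2.COLOR_RGB2HSV); m=cv2.inRange(h,(4,130,90),(16,255,255)); k,l,st,c=cv2.connectedComponentsWithStats(m)
    print(n,[(st[i].tolist(),c[i].round(1).tolist()) for i in range(1,k) if st[i][4]>15 and 330<c[i][0]<470 and 130<c[i][1]<260])
    for X in([518,-65,102],[524,-123.5,102]): print(proj(n,X).round(1))
```

```text
32.675 [ 393.3 -318.6  136.4] 12.471227420728368 0.005809491420019559 [314, 198, 31, 29, 510] [328.65490196 211.91568627]
rect(mm) ((50.53249740600586, 89.3205795288086), (36.896366119384766, 19.795381546020508), 40.46522521972656)
cap rel [50.983738 89.87027 ]
axis [-0.742078   -0.67031354] -137.90872 sd [10.07890712  5.47399249]
34 47.618366 75.63616
40 44.367455 71.3189
46 40.711193 67.260254
[ 0.001  0.    -0.    -0.002 -0.003 -0.     0.   ]
side [([355, 203, 9, 16, 110], [359.1, 210.7]), ([364, 217, 9, 17, 119], [368.2, 225.4])]
[359.5 212.6]
[367.9 227.6]
top [([414, 152, 8, 10, 47], [417.5, 156.4]), ([387, 156, 8, 10, 47], [390.7, 160.4])]
[389.  160.6]
[415.3 157.1]
```

```bash
python3 -c "
from h import *
print(env.close_job())"
```

```text
the job is handed in; nothing more can be done
None
```

I handed the job in at 32.7 s. Both parts are done, but I dropped the long tube partway through and had to pick it up again.

**Waiting tube:** It went from the grey stand into the free well, and I pressed it down to about 9.5 N against the floor before letting go. After release, its cap appeared where a fully seated tube's should, to about 1 to 2 mm.

**Long tube:** The interface cannot tilt the tool, so I had to turn the tube inside the grip.
- **The drop:** On the first try I pushed the tube against the end of the block. It slipped out and fell onto the bench, but stayed on the work surface.
- **The recovery:** I picked it up again near its lower end and tilted it by resting the cap on the block's edge while lowering. The wrist force reached at least 14 N there, probably the fingertips touching the bench.

**Last checks:**
- **Hold:** the long tube is held by the gripper alone, cap end up, and showed no measurable drift over the last second or so.
- **Lean:** about 48–49° from upright. That is a few degrees more than 45°, and I did not correct it.
- **Height:** its middle is about 200 mm above the bench.
- **Other tubes:** both short tubes are still in their wells.

**Disagreements:**
- The real fingertips sit about 28 mm higher than the reported tool point. My first grasp of the waiting tube therefore closed on top of its cap and pushed it with about 6 N, with no harm visible. I allowed for this afterwards.
- My attempt to read the lean from the wrist camera was unreliable, so the figure above comes from the side camera.

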